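Nest the steel parts trays

TASK

Clear the bench by nesting the three open-fronted steel parts trays: slide the middle-sized tray, back wall first, through the open front of the largest tray (screwed to the bench) until it is fully home against the back, and only then slide the smallest tray into the middle-sized one in the same way. Keep the trays flat on the bench, slid rather than lifted or tipped, leave the glue pot, mallet and wooden offcut where they are, and let go of everything at the end.

Things in the scene. Friction and masses are not known exactly. Their poses are not given: they have to be found in the camera images.
- large_tray: Largest grey sheet-steel tray, screwed to the bench by two tabs that stick out 21 mm behind its back wall. Back wall and two side walls 3 mm thick, open top and front; the sides spread from back to front. Origin on the bench under its centre; x from open front to back, z up. 112 mm long, outer width 116 at the back, 132 at the front (inner 6 less), 44 high. Yaw 0 +-0.45 rad.
- large_front (a point): Middle of the largest tray's open front edge, on top of its floor, 56 mm before its origin. The front looks roughly towards the robot. Its floor is a plate 78 mm wide, 2.5 mm high, with open slots along the side walls. The inner face of its back wall lies 109 mm further along its x.
- medium_tray: Middle-sized loose steel tray, same form and axes; 0.28 to 0.56 kg. Stands on its side walls. Origin at bench level under its centre. 95 mm long, outer width 105 at the back, 118 at the front (inner 6 less), walls 3, 41 high. Fully home its origin lies 5.5 mm further along x than the largest tray's origin, at the same height, about 2.5 mm free each side.
- medium_back (a point): Middle of the inner face of the middle-sized tray's back wall, 44.5 mm along x from its origin, 20 mm up. Fingers can push here from inside. Its floor is a plate 78 mm wide from 4.5 to 7 mm up, slotted along both sides, so that it passes over the largest tray's floor and the smallest tray's side walls run in the slots: no sill to climb.
- small_tray: Smallest loose steel tray, same form and axes; 0.2 to 0.43 kg. Stands on its side walls; closed floor from 9 to 11.5 mm up. Origin at bench level under its centre. 76 mm long, outer width 94 at the back, 105 at the front (inner 6 less), walls 3, 38 high. Fully home its origin lies 6.5 mm further along x than the middle tray's origin, at the same height, about 2.5 mm free each side.
- small_back (a point): Middle of the inner face of the smallest tray's back wall, 35 mm along x from its origin, 20 mm up. Fingers can push here from inside.
- glue_pot: Bystander: loose upright round glue jar with a black cap, 58 mm across, 78 mm high; origin under its centre.
- mallet: Bystander: loose mallet lying flat. Black rubber head, a block 52 mm (x) by 95 mm (y) by 52 mm high, centred on the origin, which lies at its underside; wooden handle, 26 mm thick, its axis 26 mm up, running along +x from x = 26 to x = 166 mm.
- offcut: Bystander: loose block of dark wood, 90 mm (x) by 60 mm (y) by 45 mm high; origin under its centre.

How it is judged (in metres and radians):
On the way:
1. the middle-sized tray is fully home in the largest while the smallest is still outside both (x of medium_tray in the frame of large_tray above 0.0015 m and z of medium_tray in the frame of large_tray below 0.003 m and horizontal distance between medium_tray and large_tray below 0.011 m and angle between the x axis of medium_tray and the x axis of large_tray, either way round below 0.1 rad and horizontal distance between small_tray and medium_tray above 0.1 m), for 0.2 s.
At the end, for the whole second after the job is handed in: The middle-sized tray stands flat inside the largest (origins level within 3 mm), its back wall within 4 mm of the largest tray's back wall, and the smallest stands flat inside the middle-sized one, its back wall within 4 mm of that one's, all facing the same way (within 0.1 rad) and at rest (x of medium_tray in the frame of large_tray above 0.0015 m and z of medium_tray in the frame of large_tray between -0.003 and 0.003 m and horizontal distance between medium_tray and large_tray below 0.011 m and angle between the x axis of medium_tray and the x axis of large_tray, either way round below 0.1 rad and x of small_tray in the frame of medium_tray above 0.0025 m and z of small_tray in the frame of medium_tray between -0.003 and 0.003 m and horizontal distance between small_tray and medium_tray below 0.011 m and angle between the x axis of small_tray and the x axis of medium_tray, either way round below 0.1 rad and linear speed of each of medium_tray, small_tray below 0.02 m/s); the robot touches nothing.
It fails at once if a loose tray is lifted (its origin more than 25 mm above the bench) or tipped (more than 0.3 rad) (height (world z) of any of medium_tray, small_tray above 0.025 m or angle between any of medium_tray, small_tray's own z axis and vertical above 0.3 rad).
It fails at once if the glue pot, mallet or offcut is moved by more than 20 mm or tipped over (distance of any of glue_pot, mallet, offcut from where it was at the start of the episode above 0.02 m or angle between glue_pot's own z axis and vertical above 0.4 rad).
It also fails if it takes over 72 s, if anything falls off the work surface, if the arm or the gripper's body presses on something with over 40 N, if the wrist force passes 120 N, or if a joint passes its speed limit or range.

ROBOT

A 6-joint arm with a two-finger parallel gripper is mounted at the origin on the work surface. World frame = base frame: x ahead of the robot, y to its left, z up, the work surface at z = 0. Lengths are in mm, angles in rad, forces in N, time in s.
With the tool pointing down it reaches from about 275 to 1000 mm from the base axis. Payload 8.4 kg.
Tool frame: the origin (TCP) lies at the very end of the fingers, on their centre line; the grasp point (between the pads) lies 19 mm behind it; z points along the fingers, y is the direction in which the jaws open and shut (so a half turn about z gives the same grasp; the last joint's range is limited). The gripper opens to 85 mm and grips with 20 to 120 N. Pads are 22 mm wide; open, the fingers measure 114 mm over their backs; the gripper's body (76 mm by 85 mm) begins 54 mm behind the grasp point. The pads swing forward as they close: fully open they stand 13 mm farther back than shut.
Start: joints at [1.25, 0.353, 1.633, -0, 1.155, -0.002], TCP at [195.891, 593.511, 231.281] pointing down, gripper open.
Joint ranges: [-2.63, 2.63], [-0.92, 2.1], [0.06, 2.66], [-1.3, 4.44], [0, 2.69], [-3.02, 3.02]. Speed limits (rad/s): [2.22, 2.22, 2.79, 3.14, 3.14, 3.14].

INTERFACE

Orientations are given as [roll, pitch, yaw] about the fixed x, y, z axes, in that order (R = Rz(yaw) Ry(pitch) Rx(roll)).
In Python, from rig import r gives the robot as it stands.
- The arm moves only by the tool jog_arm, never from a script. Its argument "moves" is a list of rows, each an object with "grip": the gripper command: -1 is fully open, 1 is shut, values between are in proportion; "translation": the shift along the tool's x, y, z in m, a list of three; "twist": the turn, a rotation vector about the tool's x, y, z in rad, a list of three. In form: [{"grip": grip, "translation": [dx, dy, dz], "twist": [ax, ay, az]}, ...]. A call has 1 to 10 rows; each row shifts and turns the commanded pose from where the row before left it, along the tool's axes as they then stand; what a row does not reach is not made up. A row lasts 1/12 s, in which the tool goes at most 41.7 mm and 7.16 degrees, less where a joint would pass 70% of its speed; a pose out of reach is approached as far as the arm can. A call with a gripper value outside its range is refused whole. The fingers move at their own pace and stop on an object; "squeeze" is the grip in N (left out, the last holds). Time passes only in rows, so rows that do not move let the fingers close. It gives the time, the measured TCP pose, the force and the opening at its end, in the units of the state.
- r.sense(): the state, without advancing time (a new reading comes with each control period).
- r.grab_frame(name): name is "scene" or "top" or "wrist"; returns (picture, depth): 480x640x3 uint8, red, green, blue; 480x640 float32, mm along the optical axis (not along the pixel's ray), 0 where there is no reading.
- r.calibration(name): a dict with "fx", "fy", "cx", "cy" (pixels), "k1" (the pictures are not rectified: a ray, as slopes to the right and down, at radius r is drawn at 1 + k1 r^2 times it, then the intrinsics apply), "R" (3x3) and "t" (3): a world point X has camera coordinates R X + t. Camera axes: x right, y down, z forward; pixel columns grow to the right and rows downward; lengths in mm; the calibration is good to about 2 mm. A picture is of the moment at which its call begins: read the wrist's pose just before it. calibration takes no time and is no camera call; for the wrist camera it gives the pose at the moment of the call.
- r.sign_off(): hands the job in, once; it reports no verdict.
The state is a dict: "clock": time; "qpos": joint angles; "qvel": joint speeds; "joint_efforts": joint torques, N m; "eef_pos": TCP position; "tcp_rot": TCP orientation; "contact_force": force on the tool from outside, world axes, zero at the start; "wrist_torque": the same for the moment, N m; "opening": opening from 0.0 (shut) to 1.0 (fully open).
Only numpy, scipy, OpenCV 4.12 (cv2) and the standard library are available. Lean on these libraries where they do the work, as an engineer would, in place of code of your own. Each camera call takes 0.05 s, during which the arm holds its last target.

## Working session

There is one attempt and no reset: what is moved stays moved. The work goes in short steps, Python scripts to look and compute and a tool call to move; the robot and the scene stay as the last step left them, time stands still between calls to the robot, and variables do not carry over. Pictures are saved under pics/ and viewed, and the job is handed in when it is done.

Besides the shell and the picture viewer there is one more tool, called after ">>>" by a JSON object that holds its "method" and its "body". jog_arm: Moves the arm, as the interface text tells. Its arguments: {"type":"object","properties":{"moves":{"type":"array"},"squeeze":{"type":"number"}},"required":["moves"]}

```bash
ls; mkdir -p pics; python3 - <<'E'
from rig import r
import cv2
print(r.sense())
for n in ("top","scene"):
    im,d=r.grab_frame(n); cv2.imwrite(f"pics/{n}0.png",im[:,:,::-1]); 
    import numpy as np; np.save(f"pics/{n}0d.npy",d)
    print(n,r.calibration(n))
E
```

```text
pics
{'clock': 0.0, 'qpos': array([ 1.24961336e+00,  3.53609111e-01,  1.63413916e+00,  1.75450252e-05,
        1.15520176e+00, -2.37545533e-03]), 'qvel': array([ 0.00072412,  0.0002599 ,  0.00011229, -0.0009001 , -0.00017501,
        0.00065774]), 'joint_efforts': array([ 3.64986743e-03, -6.05253983e+01, -3.42068517e+01,  4.02970745e-04,
        9.41886858e-03, -4.10486757e-05]), 'eef_pos': array([195.72601818, 593.05980268, 230.58391238]), 'tcp_rot': array([-3.14023532e+00, -1.92662388e-05,  2.82277804e+00]), 'contact_force': array([ 0.69789025, -0.31668081, -0.50363105]), 'wrist_torque': array([ 0.05015362,  0.00277173, -0.03368894]), 'opening': 0.9990379280180341}
top {'fx': 507.8234351825921, 'fy': 507.8234351825921, 'cx': 324.9237016680965, 'cy': 232.57179430282451, 'k1': -0.12987026178244565, 'R': array([[ 0.02904072, -0.99883341,  0.03858049],
       [-0.98759697, -0.03462929, -0.15314383],
       [ 0.15430119, -0.03365456, -0.98745051]]), 't': array([ -37.90184708,  517.12915206, 1042.36299445])}
scene {'fx': 494.72926858605206, 'fy': 494.72926858605206, 'cx': 309.28507718300705, 'cy': 248.39322572583603, 'k1': 0.016738385945377014, 'R': array([[ 0.36190192,  0.93205472, -0.01734914],
       [ 0.65225059, -0.26646728, -0.70962268],
       [-0.66603015,  0.24549783, -0.70436827]]), 't': array([-186.00863961, -298.66999046, 1271.76816581])}
```

View pics/top0.png

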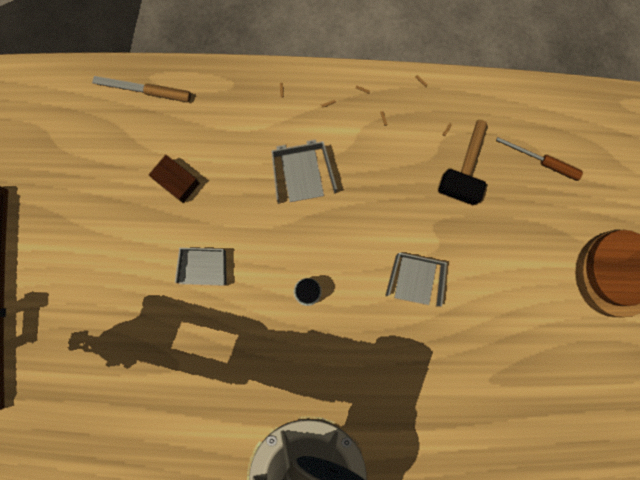

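View pics/scene0.png

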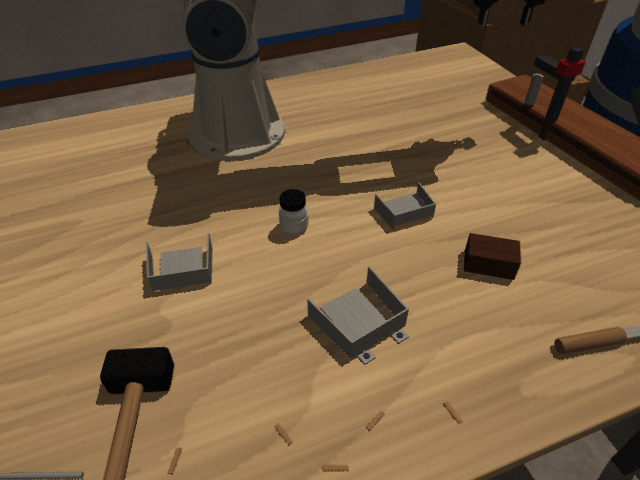

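```bash
cat > h.py <<'E'
import numpy as np,cv2
def KD(c): return np.array([[c['fx'],0,c['cx']],[0,c['fy'],c['cy']],[0,0,1.]]),np.array([c['k1'],0,0,0.])
def slopes(c,px):
    K,D=KD(c); return cv2.undistortPoints(np.array(px,float).reshape(-1,1,2),K,D).reshape(-1,2)
def onplane(c,px,z):
    s=slopes(c,px); R,t=np.array(c['R']),np.array(c['t']); o=-R.T@t
    d=np.c_[s,np.ones(len(s))]@R; return o+d*((z-o[2])/d[:,2])[:,None]
def cloud(c,d):
    v,u=np.mgrid[0:480,0:640]; s=slopes(c,np.c_[u.ravel(),v.ravel()]); Z=d.ravel()[:,None]
    return ((np.c_[s,np.ones(len(s))]*Z-np.array(c['t']))@np.array(c['R'])).reshape(480,640,3)
E
python3 - <<'E'
from rig import r
from h import *
c=r.calibration("top");d=np.load("pics/top0d.npy");im=cv2.imread("pics/top0.png")
P=cloud(c,d)
print("bench z",np.median(P[330:420,450:560,2]),P[330:420,450:560,2].std())
boxes={'L':(260,130,90,80),'M':(375,240,85,75),'S':(165,235,80,60)}
for n,(x,y,w,h) in boxes.items():
    z=P[y:y+h,x:x+w,2]; print(n,np.percentile(z,[5,50,95,99]))
    a=cv2.resize(im[y:y+h,x:x+w],None,fx=7,fy=7,interpolation=cv2.INTER_CUBIC)
    hm=cv2.applyColorMap(np.clip(cv2.resize(z,None,fx=7,fy=7,interpolation=cv2.INTER_NEAREST)*5,0,255).astype(np.uint8),2)
    cv2.imwrite(f"pics/c{n}.png",a); cv2.imwrite(f"pics/z{n}.png",hm)
E
python3 -c "
import cv2,numpy as np
a=[cv2.imread(f'pics/{p}{n}.png') for n in 'LMS' for p in 'cz']
a=[cv2.copyMakeBorder(x,0,560-x.shape[0],0,640-x.shape[1],0) for x in a]
o=np.vstack([np.hstack(a[0::2]),np.hstack(a[1::2])]); print(o.shape)
cv2.imwrite('pics/all.png',cv2.resize(o,(800,467),interpolation=cv2.INTER_AREA))
"
```

```text
bench z -0.646573974044146 75.5566867813038
L [-4.00747439 -0.06948014 31.27010988 44.89702617]
M [-3.93128996  0.54442287 29.83308161 41.76380787]
S [-3.93303281  0.71928263 29.47132351 38.76952091]
(1120, 1920, 3)
```

View pics/all.png

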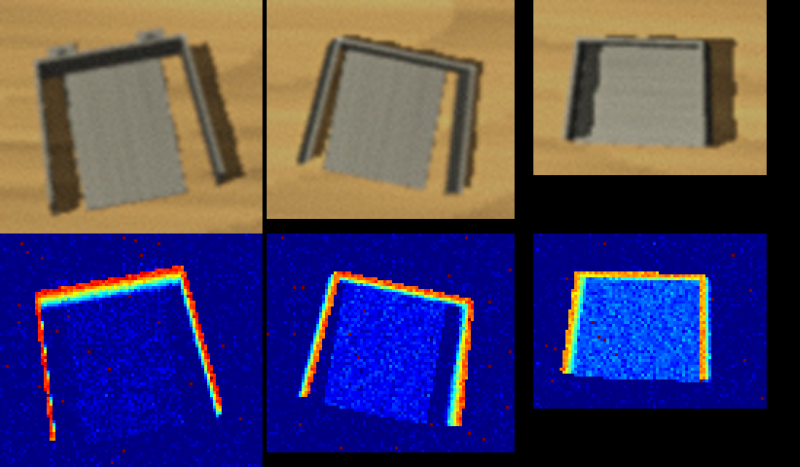

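View pics/cM.png

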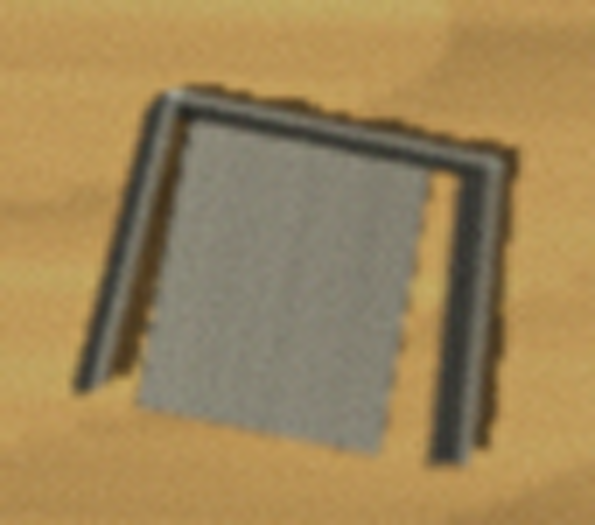

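View pics/cL.png

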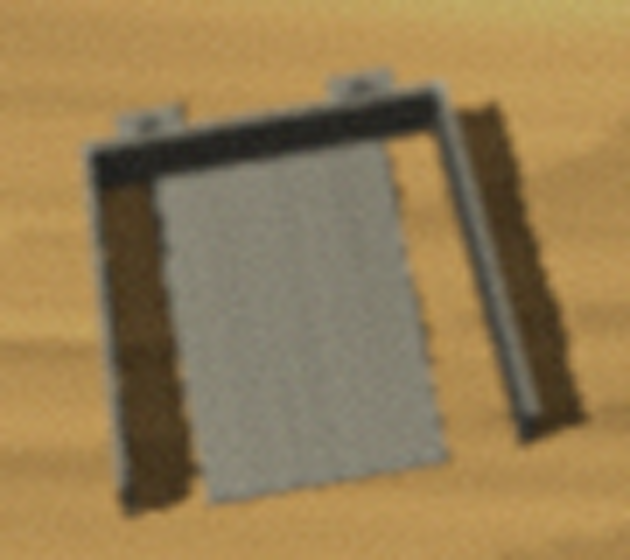

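View pics/cS.png

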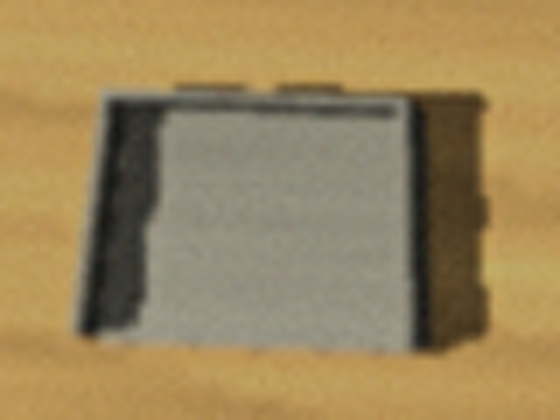

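```bash
cat >> h.py <<'E'
def rigid(B,W):
    B=np.array(B,float);W=np.array(W)[:,:2];b=B.mean(0);w=W.mean(0)
    H=(B-b).T@(W-w);a=np.arctan2(H[0,1]-H[1,0],H[0,0]+H[1,1]);R=np.array([[np.cos(a),-np.sin(a)],[np.sin(a),np.cos(a)]])
    t=w-R@b;return t,a,W-(B@R.T+t)
E
python3 - <<'E'
from rig import r
from h import *
c=r.calibration("top")
boxes={'L':(260,130),'M':(375,240),'S':(165,235)}
D={'L':[((90,147),44,(56,58)),((444,85),44,(56,-58)),((541,412),44,(-56,-66)),((208,500),2.5,(-56,39)),((447,460),2.5,(-56,-39))],
'M':[((170,91),41,(47.5,52.5)),((510,157),41,(47.5,-52.5)),((88,387),41,(-47.5,59)),((468,461),41,(-47.5,-59)),((138,405),7,(-47.5,39)),((380,453),7,(-47.5,-39))],
'S':[((102,93),38,(38,47)),((411,93),38,(38,-47)),((78,335),38,(-38,52.5)),((415,349),38,(-38,-52.5))]}
for n,L in D.items():
    W=[onplane(c,[((p[0]+.5)/7-.5+boxes[n][0],(p[1]+.5)/7-.5+boxes[n][1])],z)[0] for p,z,b in L]
    t,a,res=rigid([b for *_,b in L],W); print(n,t.round(1),round(a,4));print(res.round(1))
for px,z in (((307,290),78),((463,186),52),((175,178),45)): print(onplane(c,[px],z))
d=np.load("pics/scene0d.npy");cs=r.calibration("scene")
E
```

```text
L [653.9  32.4] 0.2179
[[-1.5 -2.5]
 [-1.9  1. ]
 [ 1.4  0. ]
 [ 1.6  0.5]
 [ 0.6  1. ]]
M [ 425.9 -224.3] -0.177
[[-1.6  0.4]
 [-0.2 -2.3]
 [ 0.2  1.4]
 [ 1.4  0.7]
 [-0.3 -0.2]
 [ 0.4 -0.1]]
S [438.7 239.8] 0.017
[[-1.2  0.4]
 [ 0.6 -0. ]
 [ 1.3 -1.5]
 [-0.8  1.2]]
[[393.42346913  12.81330016  78.        ]]
[[ 629.9646464 -320.0910019   52.       ]]
[[625.4295377 306.6841814  45.       ]]
```

>>> {"method": "jog_arm", "body": {"moves": [{"grip": 0, "translation": [0, 0, 0], "twist": [0, 0, 0.12]}, {"grip": 0, "translation": [0, 0, 0], "twist": [0, 0, 0.12]}, {"grip": 0, "translation": [0, 0, 0], "twist": [0, 0, 0.12]}, {"grip": 0, "translation": [0, 0, 0], "twist": [0, 0, 0.12]}, {"grip": 0, "translation": [0, 0, 0], "twist": [0, 0, 0.12]}, {"grip": 0, "translation": [0, 0, 0], "twist": [0, 0, 0.12]}, {"grip": 0, "translation": [0, 0, 0], "twist": [0, 0, 0.12]}, {"grip": 0, "translation": [0, 0, 0], "twist": [0, 0, 0.12]}, {"grip": 0, "translation": [0, 0, 0], "twist": [0, 0, 0.12]}, {"grip": 0, "translation": [0, 0, 0], "twist": [0, 0, 0.12]}], "squeeze": 50}}

```text
clock: 0.93
eef_pos: [195.8, 593.2, 230.8]
tcp_rot: [-3.141, 0.001, 1.617]
contact_force: [0.4, 0.2, 0.7]
opening: 0.498
```

>>> {"method": "jog_arm", "body": {"moves": [{"grip": 0, "translation": [0, 0, 0], "twist": [0, 0, 0.115]}, {"grip": 0, "translation": [0, 0, 0], "twist": [0, 0, 0.114]}, {"grip": 0, "translation": [-0.0318, 0.01735, 0], "twist": [0, 0, 0]}, {"grip": 0, "translation": [-0.0318, 0.01735, 0], "twist": [0, 0, 0]}, {"grip": 0, "translation": [-0.0318, 0.01735, 0], "twist": [0, 0, 0]}, {"grip": 0, "translation": [-0.0318, 0.01735, 0], "twist": [0, 0, 0]}, {"grip": 0, "translation": [-0.0318, 0.01735, 0], "twist": [0, 0, 0]}, {"grip": 0, "translation": [-0.0318, 0.01735, 0], "twist": [0, 0, 0]}]}}

```text
clock: 1.6
eef_pos: [264.8, 385.5, 230.9]
tcp_rot: [-3.141, 0.001, 1.394]
contact_force: [1.1, 0.4, 0.8]
opening: 0.498
```

>>> {"method": "jog_arm", "body": {"moves": [{"grip": 0, "translation": [-0.0318, 0.01735, 0], "twist": [0, 0, 0]}, {"grip": 0, "translation": [-0.0318, 0.01735, 0], "twist": [0, 0, 0]}, {"grip": 0, "translation": [-0.0318, 0.01735, 0], "twist": [0, 0, 0]}, {"grip": 0, "translation": [-0.0318, 0.01735, 0], "twist": [0, 0, 0]}, {"grip": 0, "translation": [-0.0318, 0.01735, 0], "twist": [0, 0, 0]}, {"grip": 0, "translation": [-0.0318, 0.01735, 0], "twist": [0, 0, 0]}, {"grip": 0, "translation": [-0.0318, 0.01735, 0], "twist": [0, 0, 0]}, {"grip": 0, "translation": [-0.0318, 0.01735, 0], "twist": [0, 0, 0]}, {"grip": 0, "translation": [-0.0318, 0.01735, 0], "twist": [0, 0, 0]}, {"grip": 0, "translation": [-0.0318, 0.01735, 0], "twist": [0, 0, 0]}]}}

```text
clock: 2.43
eef_pos: [379.5, 42.0, 231.3]
tcp_rot: [3.141, -0.0, 1.394]
contact_force: [1.1, 0.6, 0.2]
opening: 0.502
```

>>> {"method": "jog_arm", "body": {"moves": [{"grip": 0, "translation": [-0.0318, 0.01735, 0], "twist": [0, 0, 0]}, {"grip": 0, "translation": [-0.0318, 0.01735, 0], "twist": [0, 0, 0]}, {"grip": 0, "translation": [-0.0318, 0.01735, 0], "twist": [0, 0, 0]}, {"grip": 0, "translation": [-0.0318, 0.01735, 0], "twist": [0, 0, 0]}, {"grip": 0, "translation": [-0.0318, 0.01735, 0], "twist": [0, 0, 0]}, {"grip": 0, "translation": [-0.0318, 0.01735, 0], "twist": [0, 0, 0]}, {"grip": 0, "translation": [-0.0318, 0.01735, 0], "twist": [0, 0, 0]}, {"grip": 0, "translation": [-0.0318, 0.01735, 0], "twist": [0, 0, 0]}, {"grip": 0, "translation": [0, 0, 0], "twist": [0, 0, 0]}, {"grip": 0, "translation": [0, 0, 0], "twist": [0, 0, 0]}]}}

```text
clock: 3.27
eef_pos: [471.3, -232.5, 230.7]
tcp_rot: [-3.141, -0.0, 1.391]
contact_force: [-0.9, 0.2, -0.1]
opening: 0.501
```

```bash
python3 - <<'E'
from rig import r
import cv2,numpy as np
s=r.sense();print(s['eef_pos'],s['tcp_rot'])
im,d=r.grab_frame("wrist");c=r.calibration("wrist"); cv2.imwrite("pics/w1.png",im[:,:,::-1]);np.save("pics/w1d.npy",d)
import pickle;pickle.dump(c,open("pics/w1c.pkl","wb"));print(c)
E
```

```text
[ 471.32701064 -232.49647564  230.66977865] [-3.14063242e+00 -3.13413985e-04  1.39114492e+00]
{'fx': 421.7648457924091, 'fy': 421.7648457924091, 'cx': 318.2827327305223, 'cy': 245.0527282426776, 'k1': -0.09909130323502878, 'R': array([[ 9.84307925e-01, -1.76457518e-01, -8.07877631e-04],
       [-1.68577202e-01, -9.41683608e-01,  2.91227933e-01],
       [-5.21501235e-02, -2.86521773e-01, -9.56653353e-01]]), 't': array([-502.38528048, -176.03275242,  336.26293037])}
```

View pics/w1.png

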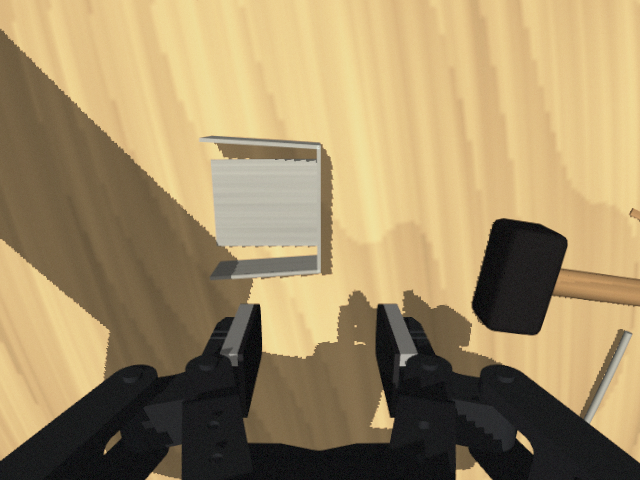

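```bash
python3 - <<'E'
from h import *
import pickle
c=pickle.load(open("pics/w1c.pkl","rb"))
L=[((321,143),41,(47.5,52.5)),((321,275),41,(47.5,-52.5)),((200,138),41,(-47.5,59)),((211.5,277.5),41,(-47.5,-59)),((211,160),7,(-47.5,39)),((218,246),7,(-47.5,-39))]
W=[onplane(c,[p],z)[0] for p,z,b in L]
t,a,res=rigid([b for *_,b in L],W); print(t.round(1),round(a,4));print(res.round(1))
print(t+46*np.array([np.cos(a),np.sin(a)]))
im=cv2.imread("pics/w1.png");cv2.imwrite("pics/w1c.png",cv2.resize(im[120:300,180:350],None,fx=4,fy=4)[:600])
E
```

```text
[ 425.5 -221.8] -0.1748
[[-0.6  1.5]
 [-1.3 -1.9]
 [ 0.5 -0.6]
 [ 1.6  2. ]
 [-0.6 -0.6]
 [ 0.3 -0.3]]
[ 470.80672457 -229.83412311]
```

View pics/w1c.png

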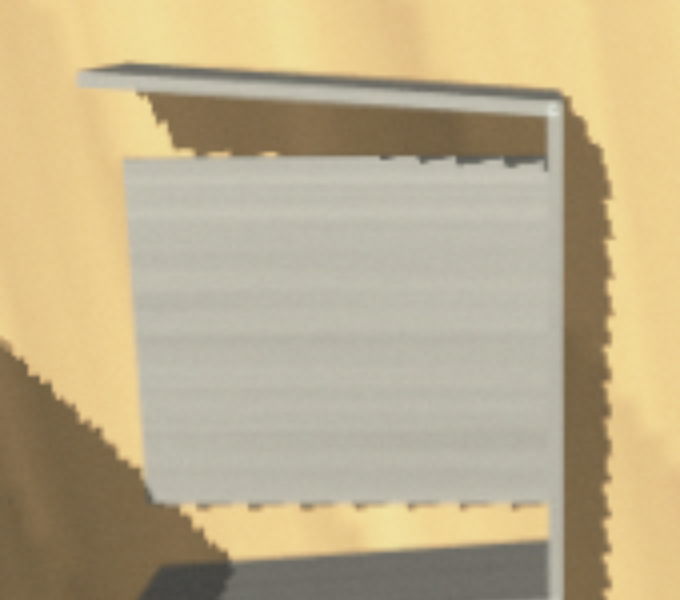

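>>> {"method": "jog_arm", "body": {"moves": [{"grip": 0, "translation": [0.001, 0, 0.03], "twist": [0, 0, 0]}, {"grip": 0, "translation": [0, 0, 0.03], "twist": [0, 0, 0]}, {"grip": 0, "translation": [0, 0, 0.03], "twist": [0, 0, 0]}, {"grip": 0, "translation": [0, 0, 0.03], "twist": [0, 0, 0]}, {"grip": 0, "translation": [0, 0, 0.03], "twist": [0, 0, 0]}, {"grip": 0, "translation": [0, 0, 0.025], "twist": [0, 0, 0]}, {"grip": 0, "translation": [0, 0, 0.02], "twist": [0, 0, 0]}, {"grip": 0, "translation": [0, 0, 0.015], "twist": [0, 0, 0]}, {"grip": 0, "translation": [0, 0, 0.003], "twist": [0, 0, 0]}, {"grip": 0, "translation": [0, 0, 0], "twist": [0, 0, 0]}]}}

```text
clock: 4.15
eef_pos: [470.6, -228.7, 17.7]
tcp_rot: [-3.139, -0.001, 1.395]
contact_force: [0.3, 0.6, 0.4]
opening: 0.501
```

>>> {"method": "jog_arm", "body": {"moves": [{"grip": 0.5, "translation": [0, 0, 0], "twist": [0, 0, 0]}, {"grip": 0.8, "translation": [0, 0, 0], "twist": [0, 0, 0]}, {"grip": 1, "translation": [0, 0, 0], "twist": [0, 0, 0]}, {"grip": 1, "translation": [0, 0, 0], "twist": [0, 0, 0]}, {"grip": 1, "translation": [0, 0, 0], "twist": [0, 0, 0]}, {"grip": 1, "translation": [0, 0, 0], "twist": [0, 0, 0]}, {"grip": 1, "translation": [0, 0, 0], "twist": [0, 0, 0]}]}}

```text
clock: 4.73
eef_pos: [472.2, -230.3, 19.5]
tcp_rot: [3.14, 0.0, 1.394]
contact_force: [-1.5, 1.9, 7.5]
opening: 0.021
```

>>> {"method": "jog_arm", "body": {"moves": [{"grip": 1, "translation": [0, 0, 0], "twist": [0, 0, -0.04]}, {"grip": 1, "translation": [0, 0, 0], "twist": [0, 0, -0.06]}, {"grip": 1, "translation": [0, 0, 0], "twist": [0, 0, -0.065]}, {"grip": 1, "translation": [0, 0, 0], "twist": [0, 0, -0.065]}, {"grip": 1, "translation": [0, 0, 0], "twist": [0, 0, -0.065]}, {"grip": 1, "translation": [0, 0, 0], "twist": [0, 0, -0.06]}, {"grip": 1, "translation": [0, 0, 0], "twist": [0, 0, -0.04]}, {"grip": 1, "translation": [0.0045, 0.0032, 0], "twist": [0, 0, 0]}, {"grip": 1, "translation": [0.009, 0.0065, 0], "twist": [0, 0, 0]}, {"grip": 1, "translation": [0.012, 0.0086, 0], "twist": [0, 0, 0]}], "squeeze": 80}}

```text
clock: 5.57
eef_pos: [484.6, -202.6, 19.6]
tcp_rot: [3.14, 0.002, 1.788]
contact_force: [-1.3, -5.5, 5.2]
opening: 0.014
```

>>> {"method": "jog_arm", "body": {"moves": [{"grip": 1, "translation": [0.012, 0.0086, 0], "twist": [0, 0, 0]}, {"grip": 1, "translation": [0.012, 0.0086, 0], "twist": [0, 0, 0]}, {"grip": 1, "translation": [0.012, 0.0086, 0], "twist": [0, 0, 0]}, {"grip": 1, "translation": [0.012, 0.0086, 0], "twist": [0, 0, 0]}, {"grip": 1, "translation": [0.012, 0.0086, 0], "twist": [0, 0, 0]}, {"grip": 1, "translation": [0.012, 0.0086, 0], "twist": [0, 0, 0]}, {"grip": 1, "translation": [0.012, 0.0086, 0], "twist": [0, 0, 0]}, {"grip": 1, "translation": [0.012, 0.0086, 0], "twist": [0, 0, 0]}, {"grip": 1, "translation": [0.012, 0.0086, 0], "twist": [0, 0, 0]}, {"grip": 1, "translation": [0.012, 0.0086, 0], "twist": [0, 0, 0]}]}}

```text
clock: 6.4
eef_pos: [542.6, -65.8, 19.6]
tcp_rot: [3.141, 0.002, 1.789]
contact_force: [-3.2, -5.9, 6.6]
opening: 0.016
```

>>> {"method": "jog_arm", "body": {"moves": [{"grip": 1, "translation": [0.012, 0.0086, 0], "twist": [0, 0, 0]}, {"grip": 1, "translation": [0.012, 0.0086, 0], "twist": [0, 0, 0]}, {"grip": 1, "translation": [0.012, 0.0086, 0], "twist": [0, 0, 0]}, {"grip": 1, "translation": [0.012, 0.0086, 0], "twist": [0, 0, 0]}, {"grip": 1, "translation": [0.012, 0.0086, 0], "twist": [0, 0, 0]}, {"grip": 1, "translation": [0.0075, 0.005, 0], "twist": [0, 0, 0]}, {"grip": 1, "translation": [0.0043, 0.003, 0], "twist": [0, 0, 0]}, {"grip": 1, "translation": [0, 0, 0], "twist": [0, 0, 0]}, {"grip": 1, "translation": [0, 0, 0], "twist": [0, 0, 0]}]}}

```text
clock: 7.15
eef_pos: [577.2, 16.3, 19.6]
tcp_rot: [3.139, -0.0, 1.789]
contact_force: [-0.6, 3.3, 5.3]
opening: 0.018
```

```bash
python3 - <<'E'
from rig import r
import cv2,numpy as np,pickle
s=r.sense();print(s['eef_pos'],s['tcp_rot'],s['contact_force'])
C={}
for n in ("wrist","top"):
    C[n]=r.calibration(n)
    im,d=r.grab_frame(n); cv2.imwrite(f"pics/{n}2.png",im[:,:,::-1]);np.save(f"pics/{n}2d.npy",d)
    if n=="top": cv2.imwrite("pics/top2c.png",cv2.resize(im[120:270,240:400,::-1],None,fx=4,fy=4,interpolation=cv2.INTER_CUBIC))
pickle.dump(C,open("pics/C2.pkl","wb"))
E
```

```text
[577.18087398  16.31077565  19.58572549] [ 3.13946948e+00 -6.76951711e-05  1.78913807e+00] [-0.62337268  3.27710698  5.33723986]
```

View pics/top2c.png

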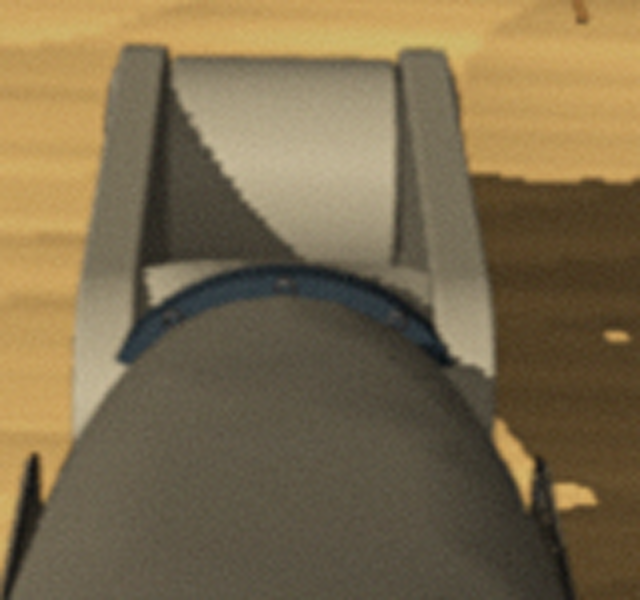

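View pics/wrist2.png

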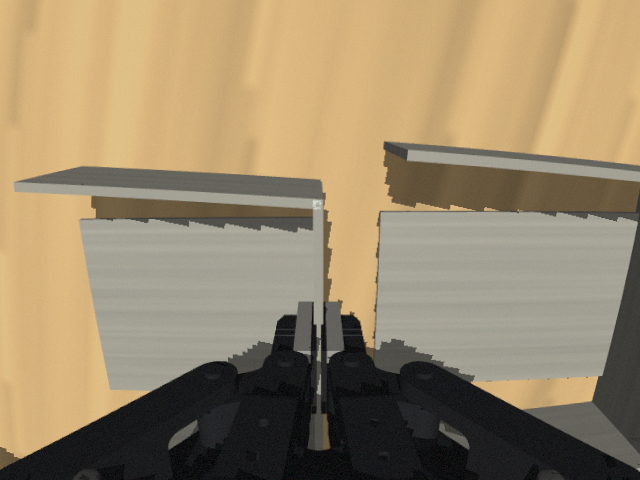

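```bash
python3 - <<'E'
from h import *
import pickle
C=pickle.load(open("pics/C2.pkl","rb"));c=C["wrist"]
print("cam",-c['R'].T@c['t'])
im=cv2.imread("pics/wrist2.png")
cv2.imwrite("pics/w2a.png",cv2.resize(im[130:330,290:490],None,fx=3,fy=3,interpolation=cv2.INTER_CUBIC))
cv2.imwrite("pics/w2b.png",cv2.resize(im[130:400,0:200],None,fx=2.2,fy=2.2,interpolation=cv2.INTER_CUBIC))
a=lambda p,z:onplane(c,[p],z)[0]
for n,p,z in (("Mfront L",(80,219),7),("MfrontR",(112,390),7),("Mback L",(313,218),7),("Lfront L",(380,211),2.5),("Lfront R",(375,381),2.5),("Lback L",(637,219),2.5),("Lback R",(603,377),2.5)): print(n,a(p,z).round(1))
E
```

```text
cam [558.88884736  88.95142149 161.46612949]
Mfront L [476.9  33.2   7. ]
MfrontR [494.4 -43.    7. ]
Mback L [565.3  52.9   7. ]
Lfront L [590.1  60.2   2.5]
Lfront R [608.2 -14.4   2.5]
Lback L [696.3  81.3   2.5]
Lback R [714.3   7.5   2.5]
```

View pics/w2a.png

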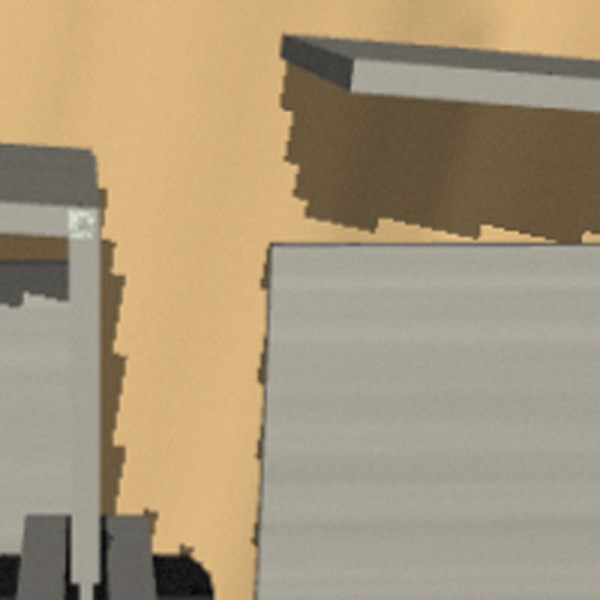

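View pics/w2b.png

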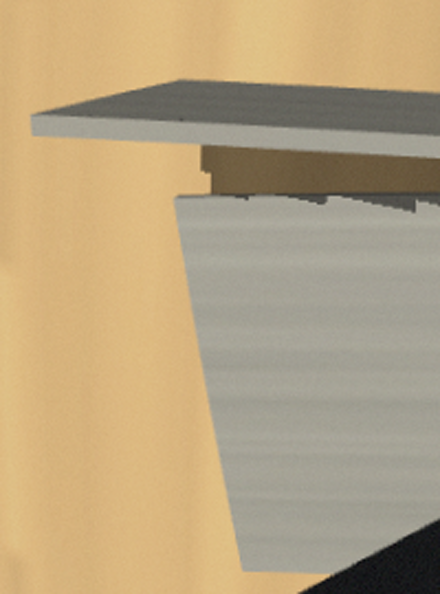

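>>> {"method": "jog_arm", "body": {"moves": [{"grip": 1, "translation": [0.0015, 0.003, 0], "twist": [0, 0, 0.005]}, {"grip": 1, "translation": [0.0015, 0.006, 0], "twist": [0, 0, 0.005]}, {"grip": 1, "translation": [0, 0.008, 0], "twist": [0, 0, 0]}, {"grip": 1, "translation": [0, 0.01, 0], "twist": [0, 0, 0]}, {"grip": 1, "translation": [0, 0.01, 0], "twist": [0, 0, 0]}, {"grip": 1, "translation": [0, 0.01, 0], "twist": [0, 0, 0]}, {"grip": 1, "translation": [0, 0.01, 0], "twist": [0, 0, 0]}, {"grip": 1, "translation": [0, 0.008, 0], "twist": [0, 0, 0]}, {"grip": 1, "translation": [0, 0.005, 0], "twist": [0, 0, 0]}, {"grip": 1, "translation": [0, 0, 0], "twist": [0, 0, 0]}]}}

```text
clock: 8.08
eef_pos: [643.9, 33.0, 19.5]
tcp_rot: [-3.14, -0.0, 1.779]
contact_force: [-5.3, -0.8, 9.2]
opening: 0.02
```

```bash
python3 - <<'E'
from rig import r
import cv2,numpy as np,pickle
s=r.sense();print(s['eef_pos'],s['tcp_rot'],s['contact_force'])
c=r.calibration("wrist");im,d=r.grab_frame("wrist");cv2.imwrite("pics/wrist3.png",im[:,:,::-1]);pickle.dump(c,open("pics/C3.pkl","wb"))
E
```

```text
[643.90927741  33.02547286  19.5203916 ] [-3.14042147e+00 -1.17755849e-05  1.77881534e+00] [-5.32044489 -0.81460687  9.22883995]
```

View pics/wrist3.png

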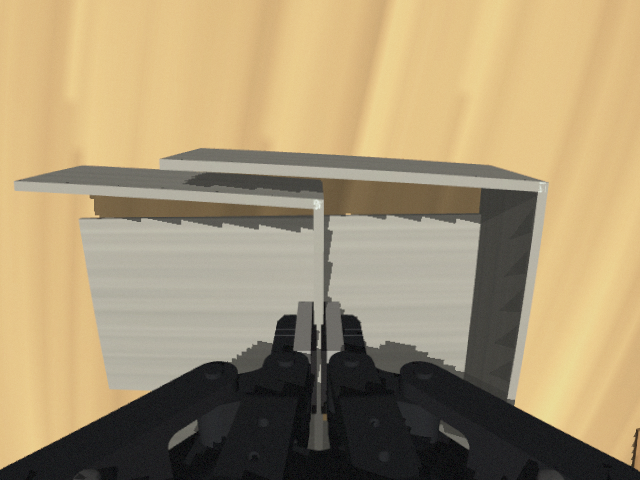

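```bash
python3 - <<'E'
from h import *
import pickle
c=pickle.load(open("pics/C3.pkl","rb"))
im=cv2.imread("pics/wrist3.png")
cv2.imwrite("pics/w3a.png",cv2.resize(im[140:240,290:560],None,fx=2.9,fy=5.8,interpolation=cv2.INTER_CUBIC))
a=0.208;R=np.array([[np.cos(a),np.sin(a)],[-np.sin(a),np.cos(a)]])
for n,p,z in (("Mfl",(80,219),7),("MfR",(112,390),7),("M l edge",(300,218),7),("L edge a",(335,215),2.5),("L edge b",(478,214),2.5),("Lwall top in corner",(541,190),44),("Lwall in top",(300,172),44),("Mwall top BL",(316,208),41),("L wall inside back low",(513,400),44)):
    w=onplane(c,[p],z)[0];print(n,w.round(1),(R@(w[:2]-[653.9,32.4])).round(1))
E
```

```text
Mfl [543.7  50.9   7. ] [-104.    40.8]
MfR [560.4 -25.6   7. ] [-103.5  -37.5]
M l edge [627.6  68.7   7. ] [-18.2  41. ]
L edge a [640.6  71.6   2.5] [-4.9 41.1]
L edge b [695.2  83.8   2.5] [51.1 41.8]
Lwall top in corner [693.6 100.4  44. ] [52.9 58.3]
Lwall in top [624.8  90.5  44. ] [-16.4  62.8]
Mwall top BL [631.4  80.8  41. ] [-12.  52.]
L wall inside back low [710.8  30.5  44. ] [ 55.3 -13.7]
```

View pics/w3a.png

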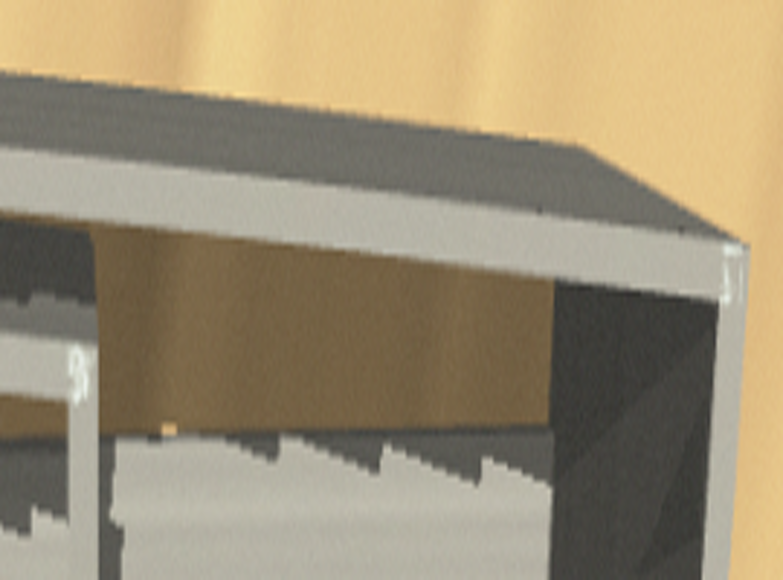

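>>> {"method": "jog_arm", "body": {"moves": [{"grip": 1, "translation": [0, 0.005, 0], "twist": [0, 0, 0]}, {"grip": 1, "translation": [0, 0.008, 0], "twist": [0, 0, 0]}, {"grip": 1, "translation": [0, 0.008, 0], "twist": [0, 0, 0]}, {"grip": 1, "translation": [0, 0.007, 0], "twist": [0, 0, 0]}, {"grip": 1, "translation": [0, 0.005, 0], "twist": [0, 0, 0]}, {"grip": 1, "translation": [0, 0.003, 0], "twist": [0, 0, 0]}, {"grip": 1, "translation": [0, 0, 0], "twist": [0, 0, 0]}]}}

```text
clock: 8.72
eef_pos: [678.5, 40.3, 19.5]
tcp_rot: [-3.14, -0.0, 1.779]
contact_force: [-5.5, -1.6, 10.0]
opening: 0.019
```

>>> {"method": "jog_arm", "body": {"moves": [{"grip": 0.85, "translation": [0, 0, 0], "twist": [0, 0, 0]}, {"grip": 0.78, "translation": [0, 0, 0], "twist": [0, 0, 0]}, {"grip": 0.78, "translation": [0, 0, 0], "twist": [0, 0, 0]}, {"grip": 0.78, "translation": [0, 0, -0.01], "twist": [0, 0, 0]}, {"grip": 0.78, "translation": [0, 0, -0.02], "twist": [0, 0, 0]}, {"grip": 0.78, "translation": [0, 0, -0.02], "twist": [0, 0, 0]}, {"grip": 0.78, "translation": [0, -0.012, -0.01], "twist": [0, 0, 0]}, {"grip": 1, "translation": [0, -0.014, 0], "twist": [0, 0, 0]}, {"grip": 1, "translation": [0, 0, 0], "twist": [0, 0, 0]}, {"grip": 1, "translation": [0, 0, 0], "twist": [0, 0, 0]}]}}

```text
clock: 9.55
eef_pos: [653.8, 35.1, 79.0]
tcp_rot: [3.141, 0.0, 1.779]
contact_force: [-0.5, 0.2, -0.5]
opening: -0.0
```

```bash
python3 - <<'E'
from rig import r
import cv2,numpy as np,pickle
s=r.sense();print(s['eef_pos'],s['tcp_rot'],s['contact_force'],s['opening'])
c=r.calibration("wrist");im,d=r.grab_frame("wrist");cv2.imwrite("pics/wrist4.png",im[:,:,::-1]);pickle.dump(c,open("pics/C4.pkl","wb"))
E
```

```text
[653.84699446  35.13703961  78.96293709] [3.14105255e+00 6.12975010e-05 1.77862510e+00] [-0.51456175  0.15514445 -0.52229159] -0.00018272061660639166
```

View pics/wrist4.png

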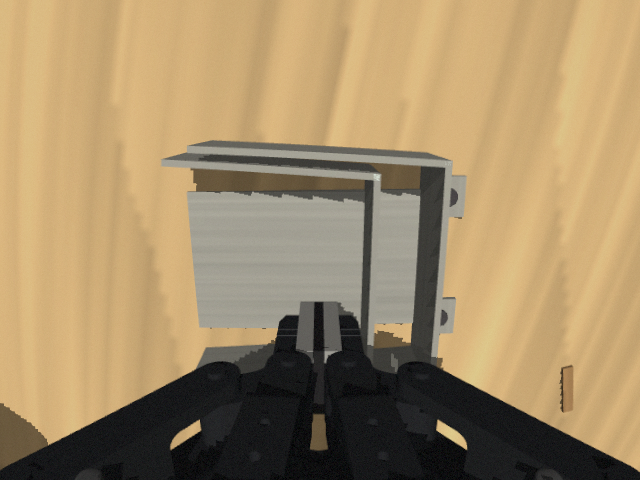

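>>> {"method": "jog_arm", "body": {"moves": [{"grip": 1, "translation": [0, 0, 0.02], "twist": [0, 0, 0]}, {"grip": 1, "translation": [0, 0, 0.02], "twist": [0, 0, 0]}, {"grip": 1, "translation": [0, 0, 0.015], "twist": [0, 0, 0]}, {"grip": 1, "translation": [0, 0.005, 0.005], "twist": [0, 0, 0]}, {"grip": 1, "translation": [0, 0.005, 0], "twist": [0, 0, 0]}, {"grip": 1, "translation": [0, 0.005, 0], "twist": [0, 0, 0]}, {"grip": 1, "translation": [0, 0.005, 0], "twist": [0, 0, 0]}, {"grip": 1, "translation": [0, 0.004, 0], "twist": [0, 0, 0]}, {"grip": 1, "translation": [0, 0.003, 0], "twist": [0, 0, 0]}, {"grip": 1, "translation": [0, 0, 0], "twist": [0, 0, 0]}]}}

```text
clock: 10.43
eef_pos: [681.5, 40.9, 19.0]
tcp_rot: [3.14, 0.0, 1.779]
contact_force: [-0.1, 0.2, -0.2]
opening: 0.003
```

>>> {"method": "jog_arm", "body": {"moves": [{"grip": 1, "translation": [0, 0.003, 0], "twist": [0, 0, 0]}, {"grip": 1, "translation": [0, 0.003, 0], "twist": [0, 0, 0]}, {"grip": 1, "translation": [0, 0.002, 0], "twist": [0, 0, 0]}]}}

```text
clock: 10.68
eef_pos: [688.0, 42.4, 18.6]
tcp_rot: [-3.141, 0.0, 1.779]
contact_force: [-5.4, -0.9, 4.4]
opening: 0.0
```

```bash
python3 - <<'E'
from rig import r
import cv2,numpy as np,pickle
s=r.sense();print(s['eef_pos'],s['tcp_rot'],s['contact_force'],s['opening'])
c=r.calibration("wrist");im,d=r.grab_frame("wrist");cv2.imwrite("pics/wrist5.png",im[:,:,::-1]);pickle.dump(c,open("pics/C5.pkl","wb"))
E
```

```text
[688.04720871  42.36667945  18.63333697] [-3.14114436e+00  3.87521286e-06  1.77876096e+00] [-5.4282807  -0.88379963  4.44386167] 0.0002993761244344204
```

View pics/wrist5.png

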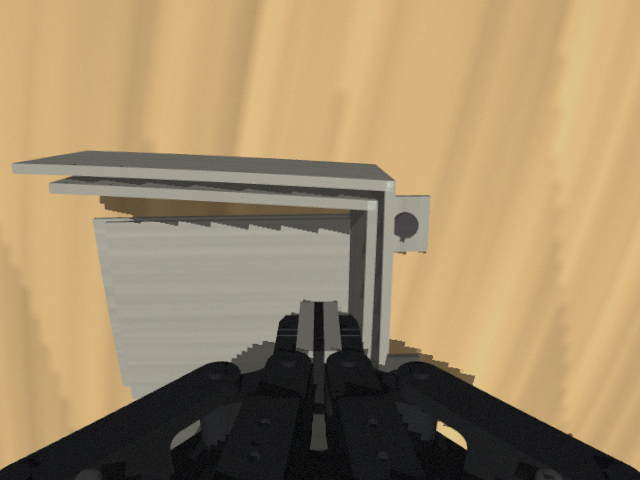

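Nearly home: a thin dark gap (about 5 mm) remains between the two back walls at pixel (381,250). I'll keep pushing gently until the force rises.

>>> {"method": "jog_arm", "body": {"moves": [{"grip": 1, "translation": [0, 0.002, 0], "twist": [0, 0, 0]}, {"grip": 1, "translation": [0, 0.002, 0], "twist": [0, 0, 0]}, {"grip": 1, "translation": [0, 0.002, 0], "twist": [0, 0, 0]}]}}

```text
clock: 10.98
eef_pos: [690.5, 42.9, 18.3]
tcp_rot: [-3.134, -0.0, 1.779]
contact_force: [-22.5, -5.4, 20.4]
opening: 0.0
```

>>> {"method": "jog_arm", "body": {"moves": [{"grip": 1, "translation": [0, 0.002, 0], "twist": [0, 0, 0]}, {"grip": 1, "translation": [0, 0, 0], "twist": [0, 0, 0]}]}}

```text
clock: 11.15
eef_pos: [690.4, 42.9, 18.3]
tcp_rot: [-3.13, -0.001, 1.779]
contact_force: [-24.4, -6.7, 20.6]
opening: 0.001
```

```bash
python3 - <<'E'
from rig import r
import cv2,numpy as np,pickle
s=r.sense();print(s['eef_pos'],s['tcp_rot'],s['contact_force'],s['opening'])
c=r.calibration("wrist");im,d=r.grab_frame("wrist");cv2.imwrite("pics/wrist6.png",cv2.resize(im[140:400,0:440,::-1],None,fx=1.8,fy=1.8,interpolation=cv2.INTER_CUBIC));pickle.dump(c,open("pics/C5.pkl","wb"))
E
```

```text
[690.44665215  42.90113323  18.28669197] [-3.12993617e+00 -6.79560187e-04  1.77902158e+00] [-24.41389679  -6.74578791  20.55143668] 0.0006312203989855119
```

View pics/wrist6.png

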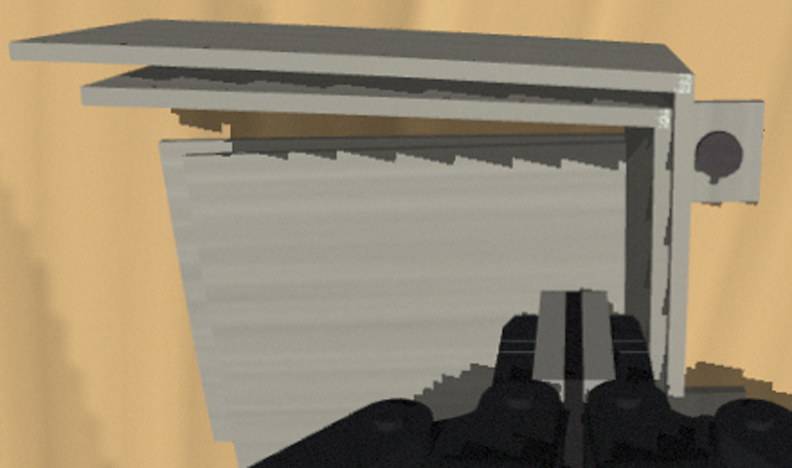

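```bash
python3 - <<'E'
from h import *
import pickle
c=pickle.load(open("pics/C5.pkl","rb"))
a=0.208;R=np.array([[np.cos(a),np.sin(a)],[-np.sin(a),np.cos(a)]])
for n,p,z in (("M floor front L",(185,155),7),("Mff right",(233,440),7),("M wall BL outer",(670,108),41),("M wall B outer low",(655,370),41),("L in corner",(675,95),44),("L in low",(669,370),44),("Lfloor front L",(161,141),2.5),("Lff low",(214,438),2.5),("M wall front tip out",(82,88),41),("L wall front tip",(11,43),44)):
    q=((p[0]+.5)/1.8-.5,(p[1]+.5)/1.8-.5+140)
    w=onplane(c,[q],z)[0];print(n,w.round(1),(R@(w[:2]-[653.9,32.4])).round(1))
E
```

```text
M floor front L [599.6  59.9   7. ] [-47.5  38.1]
Mff right [614.8 -10.4   7. ] [-47.1 -33.8]
M wall BL outer [693.3  96.7  41. ] [51.9 54.8]
M wall B outer low [702.3  50.4  41. ] [51.1  7.6]
L in corner [693.1  99.3  44. ] [52.2 57.4]
L in low [704.   52.5  44. ] [53.2  9.4]
Lfloor front L [591.6  60.3   2.5] [-55.2  40.2]
Lff low [608.  -14.8   2.5] [-54.6 -36.7]
M wall front tip out [597.4  80.2  41. ] [-45.4  58.4]
L wall front tip [586.3  86.1  44. ] [-55.   66.5]
```

>>> {"method": "jog_arm", "body": {"moves": [{"grip": 1, "translation": [0, -0.006, 0], "twist": [0, 0, 0]}, {"grip": 1, "translation": [0, -0.004, 0], "twist": [0, 0, 0]}, {"grip": 1, "translation": [0, 0, -0.03], "twist": [0, 0, 0]}, {"grip": 1, "translation": [0, 0, -0.03], "twist": [0, 0, 0]}, {"grip": 1, "translation": [0, 0.01, -0.03], "twist": [0, 0, 0]}, {"grip": 1, "translation": [0, 0.02, -0.02], "twist": [0, 0, 0]}, {"grip": 1, "translation": [0, 0.01, 0], "twist": [0, 0, 0]}, {"grip": 1, "translation": [0, 0, 0], "twist": [0, 0, 0]}, {"grip": 1, "translation": [0, 0, 0], "twist": [0, 0, 0]}]}}

```text
clock: 11.95
eef_pos: [725.6, 50.4, 128.1]
tcp_rot: [3.141, 0.0, 1.779]
contact_force: [-0.6, 0.1, -1.2]
opening: 0.001
```

```bash
python3 - <<'E'
from rig import r
import cv2,numpy as np,pickle
s=r.sense();print(s['eef_pos'],s['tcp_rot'],s['contact_force'],s['opening'])
c=r.calibration("wrist");im,d=r.grab_frame("wrist");cv2.imwrite("pics/wrist7.png",im[:,:,::-1]);pickle.dump(c,open("pics/C7.pkl","wb"))
print(-c['R'].T@c['t'])
E
```

```text
[725.57227484  50.3884314  128.06083349] [3.14080656e+00 7.02596091e-05 1.77897928e+00] [-0.59513871  0.05612374 -1.15470642] 0.000889558059484571
[708.20909448 123.24117469 269.91314383]
```

View pics/wrist7.png

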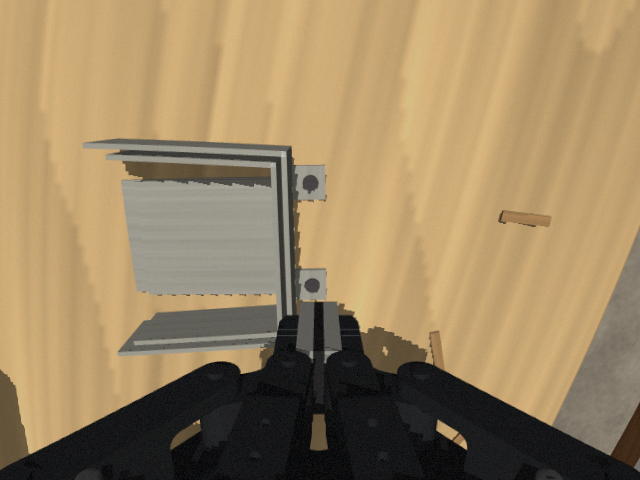

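```bash
python3 - <<'E'
import cv2
im=cv2.imread("pics/wrist7.png")
cv2.imwrite("pics/w7a.png",cv2.resize(im[130:330,255:335],None,fx=8,fy=3,interpolation=cv2.INTER_CUBIC))
cv2.imwrite("pics/w7b.png",cv2.resize(im[130:360,80:180],None,fx=7,fy=2.6,interpolation=cv2.INTER_CUBIC))
E
```

```text
(no output)
```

View pics/w7a.png

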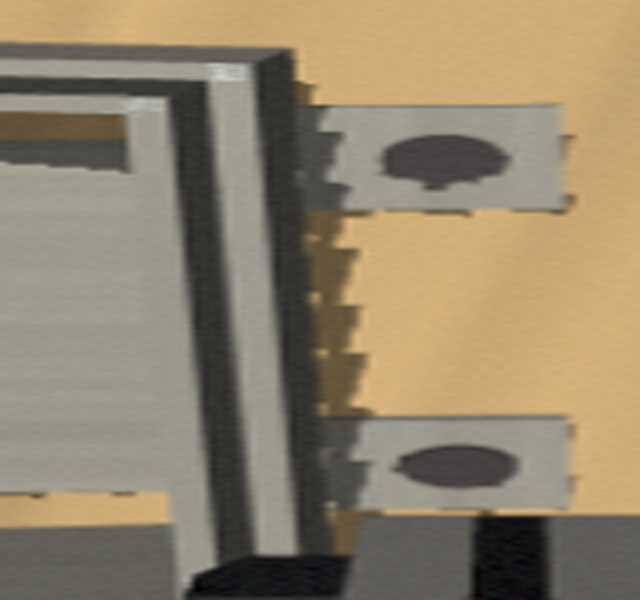

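View pics/w7b.png

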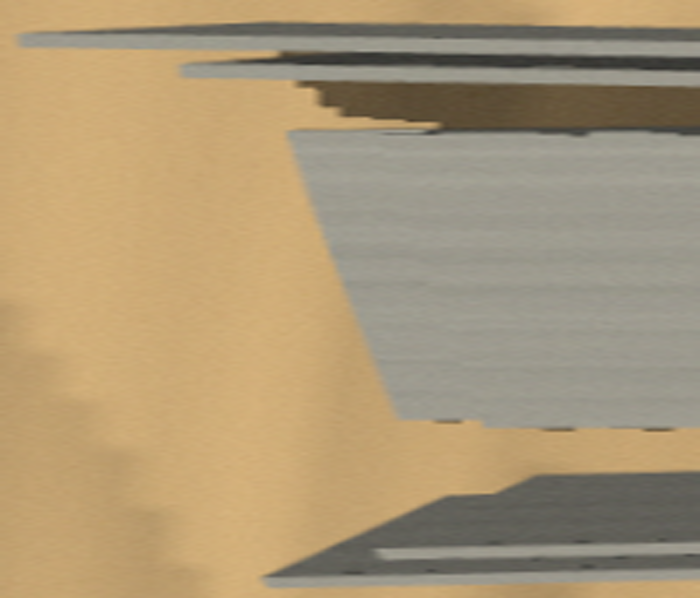

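>>> {"method": "jog_arm", "body": {"moves": [{"grip": 1, "translation": [0, -0.02, 0], "twist": [0, 0, 0]}, {"grip": 1, "translation": [0, -0.026, 0], "twist": [0, 0, 0]}, {"grip": 1, "translation": [0, 0, 0.03], "twist": [0, 0, 0]}, {"grip": 1, "translation": [0, 0, 0.03], "twist": [0, 0, 0]}, {"grip": 1, "translation": [0, 0, 0.03], "twist": [0, 0, 0]}, {"grip": 1, "translation": [0, 0, 0.01], "twist": [0, 0, 0]}, {"grip": 1, "translation": [0, 0.004, 0], "twist": [0, 0, 0]}, {"grip": 1, "translation": [0, 0.004, 0], "twist": [0, 0, 0]}, {"grip": 1, "translation": [0, 0.002, 0], "twist": [0, 0, 0]}, {"grip": 1, "translation": [0, 0.001, 0], "twist": [0, 0, 0]}]}}

```text
clock: 12.83
eef_pos: [691.1, 42.9, 29.5]
tcp_rot: [-3.141, 0.0, 1.779]
contact_force: [-6.3, -2.6, 0.1]
opening: -0.0
```

>>> {"method": "jog_arm", "body": {"moves": [{"grip": 1, "translation": [0, 0.001, 0], "twist": [0, 0, 0]}, {"grip": 1, "translation": [0, 0.001, 0], "twist": [0, 0, 0]}, {"grip": 1, "translation": [0, 0, 0], "twist": [0, 0, 0]}]}}

```text
clock: 13.08
eef_pos: [691.2, 43.0, 29.4]
tcp_rot: [-3.138, -0.0, 1.779]
contact_force: [-10.5, -1.4, 3.7]
opening: 0.002
```

>>> {"method": "jog_arm", "body": {"moves": [{"grip": 1, "translation": [0, 0.002, 0], "twist": [0, 0, 0]}, {"grip": 1, "translation": [0, 0.002, 0], "twist": [0, 0, 0]}, {"grip": 1, "translation": [0, 0, 0], "twist": [0, 0, 0]}]}}

```text
clock: 13.33
eef_pos: [691.6, 43.0, 29.2]
tcp_rot: [-3.13, -0.0, 1.779]
contact_force: [-23.0, -5.8, 14.4]
opening: -0.003
```

>>> {"method": "jog_arm", "body": {"moves": [{"grip": 1, "translation": [0, -0.006, 0], "twist": [0, 0, 0]}, {"grip": 1, "translation": [0, -0.006, 0], "twist": [0, 0, 0]}, {"grip": 1, "translation": [0, 0, -0.03], "twist": [0, 0, 0]}, {"grip": 1, "translation": [0, 0, -0.03], "twist": [0, 0, 0]}, {"grip": 1, "translation": [0, 0.01, -0.03], "twist": [0, 0, 0]}, {"grip": 1, "translation": [0, 0.02, -0.01], "twist": [0, 0, 0]}, {"grip": 1, "translation": [0, 0.01, 0], "twist": [0, 0, 0]}, {"grip": 1, "translation": [0, 0, 0], "twist": [0, 0, 0]}, {"grip": 1, "translation": [0, 0, 0], "twist": [0, 0, 0]}]}}

```text
clock: 14.08
eef_pos: [724.8, 50.2, 129.1]
tcp_rot: [3.14, 0.0, 1.779]
contact_force: [-0.5, -0.8, 0.5]
opening: 0.001
```

```bash
python3 - <<'E'
from rig import r
import cv2,numpy as np,pickle
s=r.sense();print(s['eef_pos'],s['tcp_rot'],s['contact_force'],s['opening'])
c=r.calibration("wrist");im,d=r.grab_frame("wrist");cv2.imwrite("pics/wrist8.png",im[:,:,::-1]);pickle.dump(c,open("pics/C8.pkl","wb"))
im=im[:,:,::-1]
cv2.imwrite("pics/w8a.png",cv2.resize(im[130:330,255:335],None,fx=8,fy=3,interpolation=cv2.INTER_CUBIC))
E
```

```text
[724.81493845  50.18174024 129.14401728] [3.13980282e+00 2.44770077e-04 1.77900890e+00] [-0.47974651 -0.84737179  0.48046088] 0.0008392371969631522
```

View pics/w8a.png

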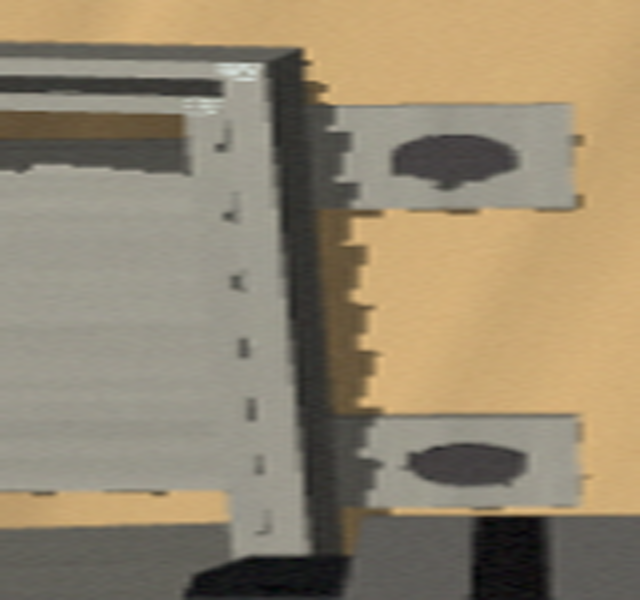

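>>> {"method": "jog_arm", "body": {"moves": [{"grip": 1, "translation": [0, 0, -0.03], "twist": [0, 0, 0.095]}, {"grip": 0.5, "translation": [0, 0, -0.03], "twist": [0, 0, 0.096]}, {"grip": 0, "translation": [0.0162, -0.0205, -0.02], "twist": [0, 0, 0]}, {"grip": 0, "translation": [0.0162, -0.0205, 0], "twist": [0, 0, 0]}, {"grip": 0, "translation": [0.0162, -0.0205, 0], "twist": [0, 0, 0]}, {"grip": 0, "translation": [0.0162, -0.0205, 0], "twist": [0, 0, 0]}, {"grip": 0, "translation": [0.0162, -0.0205, 0], "twist": [0, 0, 0]}, {"grip": 0, "translation": [0.0162, -0.0205, 0], "twist": [0, 0, 0]}, {"grip": 0, "translation": [0.0162, -0.0205, 0], "twist": [0, 0, 0]}, {"grip": 0, "translation": [0.0162, -0.0205, 0], "twist": [0, 0, 0]}]}}

```text
clock: 14.97
eef_pos: [555.9, 177.0, 207.7]
tcp_rot: [-3.14, 0.0, 1.588]
contact_force: [1.0, -0.1, -0.5]
opening: 0.504
```

>>> {"method": "jog_arm", "body": {"moves": [{"grip": 0, "translation": [0.0162, -0.0205, 0], "twist": [0, 0, 0]}, {"grip": 0, "translation": [0.0162, -0.0205, 0], "twist": [0, 0, 0]}, {"grip": 0, "translation": [0.0162, -0.0205, 0], "twist": [0, 0, 0]}, {"grip": 0, "translation": [0.0162, -0.0205, 0], "twist": [0, 0, 0]}, {"grip": 0, "translation": [0, 0, 0], "twist": [0, 0, 0]}, {"grip": 0, "translation": [0, 0, 0], "twist": [0, 0, 0]}]}}

```text
clock: 15.47
eef_pos: [473.6, 240.3, 208.0]
tcp_rot: [-3.141, 0.0, 1.59]
contact_force: [-0.2, -0.2, -0.1]
opening: 0.499
```

```bash
python3 - <<'E'
from rig import r
import cv2,numpy as np,pickle
s=r.sense();print(s['eef_pos'],s['tcp_rot'],s['contact_force'],s['opening'])
c=r.calibration("wrist");im,d=r.grab_frame("wrist");cv2.imwrite("pics/wrist9.png",im[:,:,::-1]);pickle.dump(c,open("pics/C9.pkl","wb"))
E
```

```text
[473.5540627  240.335227   207.99902167] [-3.14093637e+00  4.60500452e-04  1.58988969e+00] [-0.19183984 -0.15369779 -0.07387111] 0.4994997536927549
```

View pics/wrist9.png

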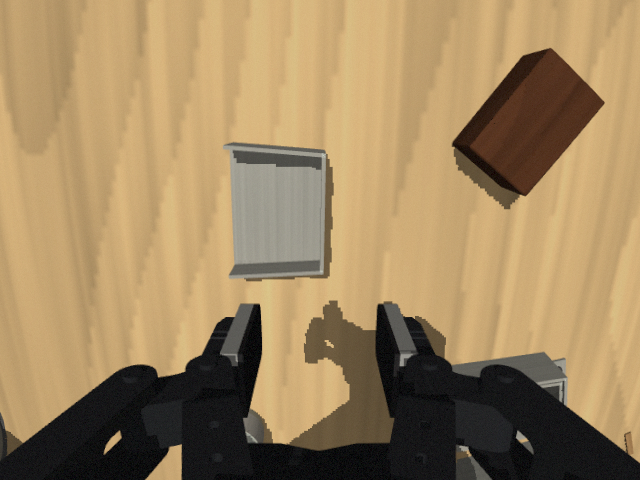

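```bash
python3 - <<'E'
from h import *
import pickle
c=pickle.load(open("pics/C9.pkl","rb"))
L=[((326,151),38,(38,47)),((325,275.5),38,(38,-47)),((224.5,145),38,(-38,52.5)),((231,277),38,(-38,-52.5))]
W=[onplane(c,[p],z)[0] for p,z,b in L]
t,a,res=rigid([b for *_,b in L],W); print(t.round(1),round(a,4));print(res.round(1))
print(t+36.5*np.array([np.cos(a),np.sin(a)]))
E
```

```text
[440.1 242.9] 0.0075
[[-1.3  1. ]
 [-0.4 -1.7]
 [ 0.8 -0.8]
 [ 0.9  1.5]]
[476.64457402 243.12973819]
```

>>> {"method": "jog_arm", "body": {"moves": [{"grip": 0, "translation": [0.0025, 0.0025, 0.03], "twist": [0, 0, 0.006]}, {"grip": 0, "translation": [0, 0, 0.03], "twist": [0, 0, 0]}, {"grip": 0, "translation": [0, 0, 0.03], "twist": [0, 0, 0]}, {"grip": 0, "translation": [0, 0, 0.03], "twist": [0, 0, 0]}, {"grip": 0, "translation": [0, 0, 0.03], "twist": [0, 0, 0]}, {"grip": 0, "translation": [0, 0, 0.02], "twist": [0, 0, 0]}, {"grip": 0, "translation": [0, 0, 0.014], "twist": [0, 0, 0]}, {"grip": 0, "translation": [0, 0, 0.004], "twist": [0, 0, 0]}, {"grip": 0, "translation": [0, 0, 0], "twist": [0, 0, 0]}, {"grip": 0.3, "translation": [0, 0, 0], "twist": [0, 0, 0]}], "squeeze": 50}}

```text
clock: 16.35
eef_pos: [478.2, 242.4, 20.6]
tcp_rot: [3.141, -0.0, 1.581]
contact_force: [-0.1, 0.3, 0.4]
opening: 0.372
```

>>> {"method": "jog_arm", "body": {"moves": [{"grip": 0.6, "translation": [0, 0, 0], "twist": [0, 0, 0]}, {"grip": 0.8, "translation": [0, 0, 0], "twist": [0, 0, 0]}, {"grip": 1, "translation": [0, 0, 0], "twist": [0, 0, 0]}, {"grip": 1, "translation": [0, 0, 0], "twist": [0, 0, 0]}, {"grip": 1, "translation": [0, 0, 0], "twist": [0, 0, 0]}, {"grip": 1, "translation": [0, 0, 0], "twist": [0, 0, 0]}, {"grip": 1, "translation": [0, 0, 0], "twist": [0, 0, 0]}]}}

```text
clock: 16.93
eef_pos: [478.2, 243.0, 21.4]
tcp_rot: [3.14, -0.001, 1.582]
contact_force: [0.4, -1.6, 5.4]
opening: 0.018
```

>>> {"method": "jog_arm", "body": {"moves": [{"grip": 1, "translation": [0, 0, 0], "twist": [0, 0, -0.04]}, {"grip": 1, "translation": [0, 0, 0], "twist": [0, 0, -0.06]}, {"grip": 1, "translation": [0, 0, 0], "twist": [0, 0, -0.06]}, {"grip": 1, "translation": [0, 0, 0], "twist": [0, 0, -0.037]}, {"grip": 1, "translation": [-0.006, 0.0011, 0], "twist": [0, 0, 0]}, {"grip": 1, "translation": [-0.012, 0.0022, 0], "twist": [0, 0, 0]}, {"grip": 1, "translation": [-0.012, 0.0022, 0], "twist": [0, 0, 0]}, {"grip": 1, "translation": [-0.012, 0.0022, 0], "twist": [0, 0, 0]}, {"grip": 1, "translation": [-0.012, 0.0022, 0], "twist": [0, 0, 0]}, {"grip": 1, "translation": [-0.012, 0.0022, 0], "twist": [0, 0, 0]}], "squeeze": 80}}

```text
clock: 17.77
eef_pos: [503.8, 181.2, 21.4]
tcp_rot: [3.139, -0.001, 1.779]
contact_force: [-2.7, 5.1, 6.0]
opening: 0.018
```

>>> {"method": "jog_arm", "body": {"moves": [{"grip": 1, "translation": [-0.012, 0.0022, 0], "twist": [0, 0, 0]}, {"grip": 1, "translation": [-0.012, 0.0022, 0], "twist": [0, 0, 0]}, {"grip": 1, "translation": [-0.012, 0.0022, 0], "twist": [0, 0, 0]}, {"grip": 1, "translation": [-0.012, 0.0022, 0], "twist": [0, 0, 0]}, {"grip": 1, "translation": [-0.012, 0.0022, 0], "twist": [0, 0, 0]}, {"grip": 1, "translation": [-0.012, 0.0022, 0], "twist": [0, 0, 0]}, {"grip": 1, "translation": [-0.012, 0.0022, 0], "twist": [0, 0, 0]}, {"grip": 1, "translation": [-0.012, 0.0022, 0], "twist": [0, 0, 0]}, {"grip": 1, "translation": [-0.012, 0.0022, 0], "twist": [0, 0, 0]}, {"grip": 1, "translation": [-0.012, 0.0022, 0], "twist": [0, 0, 0]}]}}

```text
clock: 18.6
eef_pos: [550.0, 68.1, 21.4]
tcp_rot: [3.14, -0.001, 1.778]
contact_force: [-2.4, 5.1, 5.8]
opening: 0.014
```

>>> {"method": "jog_arm", "body": {"moves": [{"grip": 1, "translation": [-0.012, 0.002, 0], "twist": [0, 0, 0]}, {"grip": 1, "translation": [-0.012, 0.002, 0], "twist": [0, 0, 0]}, {"grip": 1, "translation": [-0.012, 0.002, 0], "twist": [0, 0, 0]}, {"grip": 1, "translation": [-0.012, 0.002, 0], "twist": [0, 0, 0]}, {"grip": 1, "translation": [-0.006, 0.001, 0], "twist": [0, 0, 0]}, {"grip": 1, "translation": [0, 0, 0], "twist": [0, 0, 0]}, {"grip": 1, "translation": [0, 0, 0], "twist": [0, 0, 0]}]}}

```text
clock: 19.18
eef_pos: [570.4, 16.1, 21.4]
tcp_rot: [3.139, 0.001, 1.779]
contact_force: [-0.2, -3.7, 4.0]
opening: 0.016
```

```bash
python3 - <<'E'
from rig import r
import cv2,numpy as np,pickle
s=r.sense();print(s['eef_pos'],s['tcp_rot'],s['contact_force'],s['opening'])
c=r.calibration("wrist");im,d=r.grab_frame("wrist");cv2.imwrite("pics/wrist10.png",im[:,:,::-1]);pickle.dump(c,open("pics/C10.pkl","wb"))
E
```

```text
[570.44426687  16.10043356  21.44876663] [3.13922733e+00 1.02296045e-03 1.77858863e+00] [-0.20407233 -3.71042234  3.982118  ] 0.01589810996836544
```

View pics/wrist10.png

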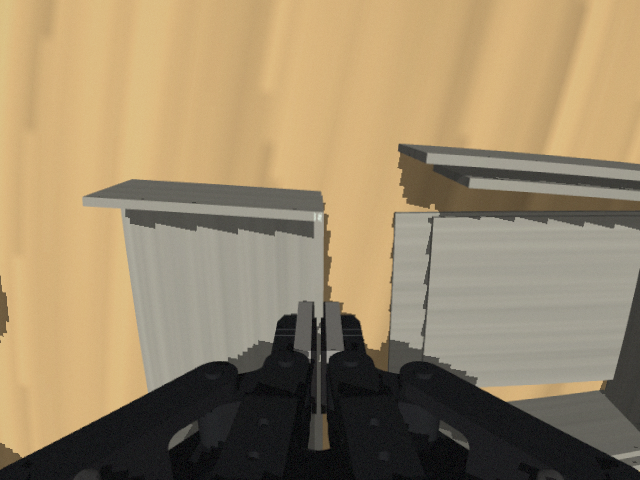

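```bash
python3 - <<'E'
from h import *
import pickle
c=pickle.load(open("pics/C10.pkl","rb"))
im=cv2.imread("pics/wrist10.png")
cv2.imwrite("pics/w10a.png",cv2.resize(im[130:240,70:340],None,fx=2.9,fy=5.4,interpolation=cv2.INTER_CUBIC))
cv2.imwrite("pics/w10b.png",cv2.resize(im[130:240,380:640],None,fx=2.9,fy=5.4,interpolation=cv2.INTER_CUBIC))
E
```

```text
(no output)
```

View pics/w10a.png

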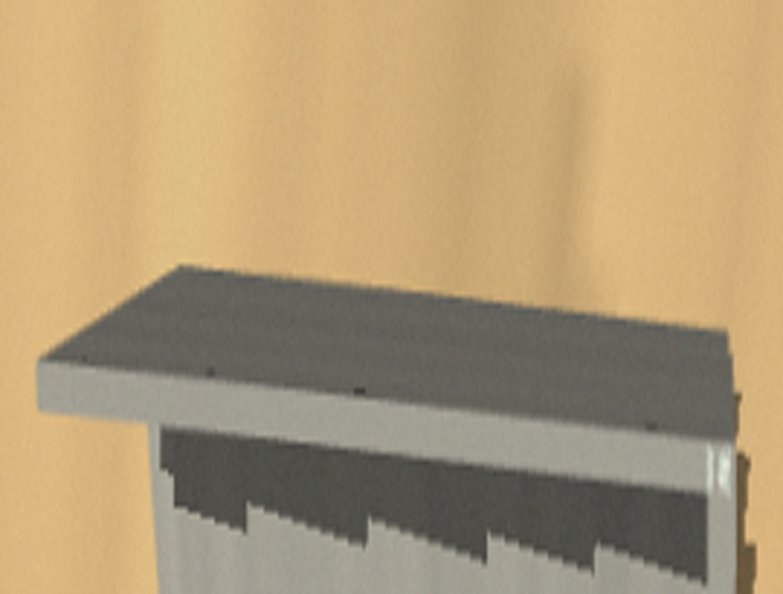

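View pics/w10b.png

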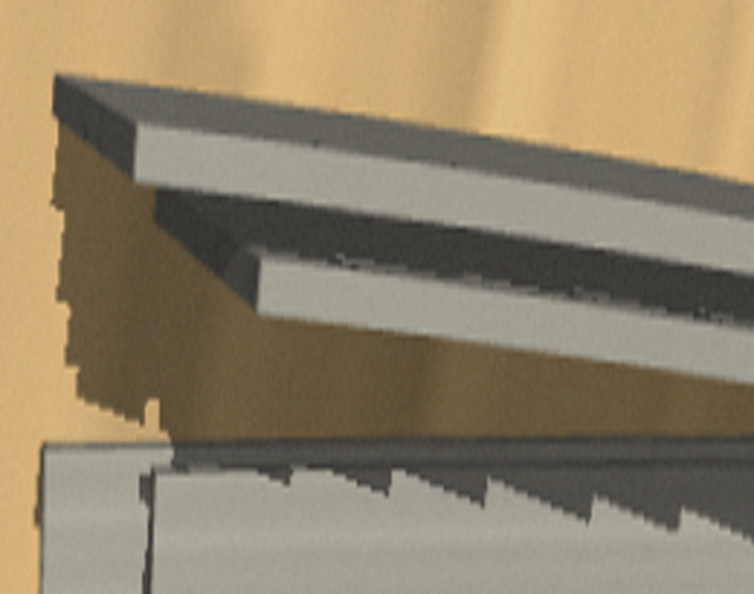

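```bash
python3 - <<'E'
from h import *
import pickle
c=pickle.load(open("pics/C10.pkl","rb"))
a=0.208;R=np.array([[np.cos(a),np.sin(a)],[-np.sin(a),np.cos(a)]])
for n,p,z,x0,ey in (("S tip",(38,360),38,70,52.5),("S BL",(735,440),38,70,47),("S tip in",(38,410),38,70,49.5),("S BL in",(708,491),38,70,44),("M tip out",(260,255),41,380,59),("M tip in",(258,315),41,380,56),("M wall out 2",(754,323),41,380,0),("M floor",(152,468),7,380,39),("M floor2",(754,462),7,380,39),("Ltip",(136,123),44,380,66),("Lfl",(43,445),2.5,380,39)):
    q=((p[0]+.5)/2.9-.5+x0,(p[1]+.5)/5.4-.5+130)
    w=onplane(c,[q],z)[0];l=R@(w[:2]-[653.9,32.4]);print(n,l.round(1),"off",(l[1]-ey).round(1))
for n,p,z in (("Ms right front",(425,384),7),("M fl right back",(613,381),7)):
    w=onplane(c,[p],z)[0];print(n,(R@(w[:2]-[653.9,32.4])).round(1))
E
```

```text
S tip [-159.7   53.7] off 1.2
S BL [-85.3  48.7] off 1.7
S tip in [-160.2   50.8] off 1.3
S BL in [-88.1  45.7] off 1.7
M tip out [-42.5  59.8] off 0.8
M tip in [-42.3  56.5] off 0.5
M wall out 2 [13.7 57. ] off 57.0
M floor [-43.1  39.9] off 0.9
M floor2 [44.  41.1] off 2.1
Ltip [-56.5  66.9] off 0.9
Lfl [-56.9  40.5] off 1.5
Ms right front [-39.6 -35.6]
M fl right back [ 50.7 -37.9]
```

>>> {"method": "jog_arm", "body": {"moves": [{"grip": 1, "translation": [0, 0.004, 0], "twist": [0, 0, 0]}, {"grip": 1, "translation": [0, 0.008, 0], "twist": [0, 0, 0]}, {"grip": 1, "translation": [0, 0.01, 0], "twist": [0, 0, 0]}, {"grip": 1, "translation": [0, 0.01, 0], "twist": [0, 0, 0]}, {"grip": 1, "translation": [0, 0.01, 0], "twist": [0, 0, 0]}, {"grip": 1, "translation": [0, 0.01, 0], "twist": [0, 0, 0]}, {"grip": 1, "translation": [0, 0.008, 0], "twist": [0, 0, 0]}, {"grip": 1, "translation": [0, 0.006, 0], "twist": [0, 0, 0]}, {"grip": 1, "translation": [0, 0.004, 0], "twist": [0, 0, 0]}, {"grip": 1, "translation": [0, 0, 0], "twist": [0, 0, 0]}]}}

```text
clock: 20.07
eef_pos: [637.0, 31.4, 21.3]
tcp_rot: [-3.14, -0.0, 1.779]
contact_force: [-5.8, -1.5, 11.9]
opening: 0.013
```

```bash
python3 - <<'E'
from rig import r
import cv2,numpy as np,pickle
s=r.sense();print(s['eef_pos'],s['tcp_rot'],s['contact_force'],s['opening'])
c=r.calibration("wrist");im,d=r.grab_frame("wrist");cv2.imwrite("pics/wrist11.png",im[:,:,::-1]);pickle.dump(c,open("pics/C11.pkl","wb"))
E
```

```text
[636.99934456  31.37622283  21.31716411] [-3.13952471e+00 -2.12287943e-04  1.77917450e+00] [-5.81872358 -1.51891149 11.93068757] 0.012760907002737677
```

View pics/wrist11.png

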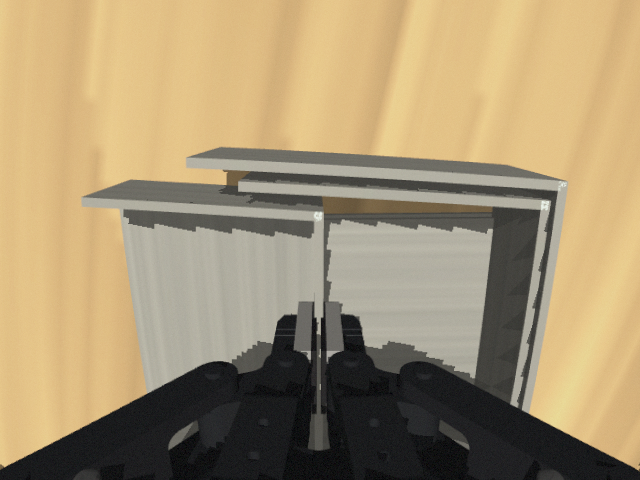

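>>> {"method": "jog_arm", "body": {"moves": [{"grip": 1, "translation": [0, 0.005, 0], "twist": [0, 0, 0]}, {"grip": 1, "translation": [0, 0.008, 0], "twist": [0, 0, 0]}, {"grip": 1, "translation": [0, 0.008, 0], "twist": [0, 0, 0]}, {"grip": 1, "translation": [0, 0.008, 0], "twist": [0, 0, 0]}, {"grip": 1, "translation": [0, 0.005, 0], "twist": [0, 0, 0]}, {"grip": 1, "translation": [0, 0.004, 0], "twist": [0, 0, 0]}, {"grip": 1, "translation": [0, 0, 0], "twist": [0, 0, 0]}]}}

```text
clock: 20.7
eef_pos: [674.4, 39.2, 21.3]
tcp_rot: [-3.14, -0.0, 1.779]
contact_force: [-5.5, -0.8, 10.5]
opening: 0.017
```

>>> {"method": "jog_arm", "body": {"moves": [{"grip": 0.85, "translation": [0, 0, 0], "twist": [0, 0, 0]}, {"grip": 0.78, "translation": [0, 0, 0], "twist": [0, 0, 0]}, {"grip": 0.78, "translation": [0, 0, 0], "twist": [0, 0, 0]}, {"grip": 0.78, "translation": [0, 0, -0.01], "twist": [0, 0, 0]}, {"grip": 0.78, "translation": [0, 0, -0.02], "twist": [0, 0, 0]}, {"grip": 0.78, "translation": [0, 0, -0.02], "twist": [0, 0, 0]}, {"grip": 0.78, "translation": [0, -0.012, -0.01], "twist": [0, 0, 0]}, {"grip": 1, "translation": [0, -0.014, 0], "twist": [0, 0, 0]}, {"grip": 1, "translation": [0, 0, 0], "twist": [0, 0, 0]}, {"grip": 1, "translation": [0, 0, 0], "twist": [0, 0, 0]}]}}

```text
clock: 21.53
eef_pos: [649.4, 33.7, 80.9]
tcp_rot: [3.141, 0.0, 1.779]
contact_force: [-0.3, -0.7, -0.6]
opening: 0.001
```

```bash
python3 - <<'E'
from rig import r
import cv2,numpy as np,pickle
s=r.sense();print(s['eef_pos'],s['tcp_rot'],s['contact_force'],s['opening'])
c=r.calibration("wrist");im,d=r.grab_frame("wrist");cv2.imwrite("pics/wrist12.png",im[:,:,::-1]);pickle.dump(c,open("pics/C12.pkl","wb"))
E
```

```text
[649.38428485  33.74430964  80.93722901] [3.14116069e+00 1.56380189e-05 1.77860330e+00] [-0.30521851 -0.68691277 -0.58591838] 0.0006091682696500376
```

View pics/wrist12.png

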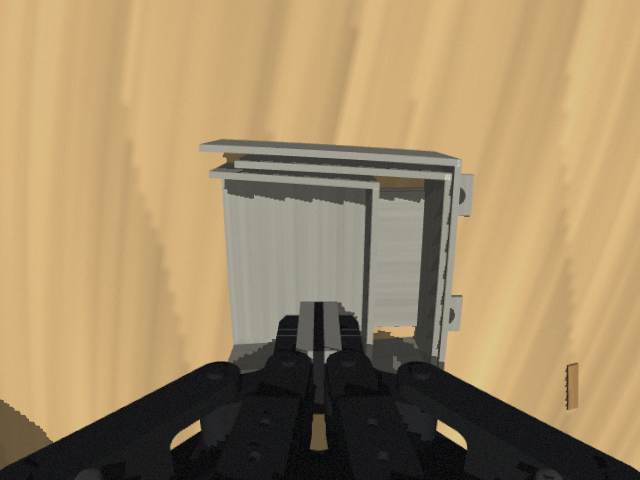

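>>> {"method": "jog_arm", "body": {"moves": [{"grip": 1, "translation": [0, 0, 0.02], "twist": [0, 0, 0]}, {"grip": 1, "translation": [0, 0, 0.02], "twist": [0, 0, 0]}, {"grip": 1, "translation": [0, 0, 0.012], "twist": [0, 0, 0]}, {"grip": 1, "translation": [0, 0.005, 0], "twist": [0, 0, 0]}, {"grip": 1, "translation": [0, 0.006, 0], "twist": [0, 0, 0]}, {"grip": 1, "translation": [0, 0.006, 0], "twist": [0, 0, 0]}, {"grip": 1, "translation": [0, 0.006, 0], "twist": [0, 0, 0]}, {"grip": 1, "translation": [0, 0.006, 0], "twist": [0, 0, 0]}, {"grip": 1, "translation": [0, 0.004, 0], "twist": [0, 0, 0]}, {"grip": 1, "translation": [0, 0.002, 0], "twist": [0, 0, 0]}]}}

```text
clock: 22.42
eef_pos: [684.7, 41.2, 28.9]
tcp_rot: [3.141, 0.0, 1.779]
contact_force: [-1.0, 0.3, 2.2]
opening: 0.003
```

>>> {"method": "jog_arm", "body": {"moves": [{"grip": 1, "translation": [0, 0.002, 0], "twist": [0, 0, 0]}, {"grip": 1, "translation": [0, 0.002, 0], "twist": [0, 0, 0]}, {"grip": 1, "translation": [0, 0.001, 0], "twist": [0, 0, 0]}, {"grip": 1, "translation": [0, 0, 0], "twist": [0, 0, 0]}]}}

```text
clock: 22.75
eef_pos: [688.6, 42.0, 28.5]
tcp_rot: [-3.142, 0.0, 1.779]
contact_force: [-1.9, -0.1, 3.7]
opening: 0.001
```

>>> {"method": "jog_arm", "body": {"moves": [{"grip": 1, "translation": [0, 0.002, 0], "twist": [0, 0, 0]}, {"grip": 1, "translation": [0, 0.002, 0], "twist": [0, 0, 0]}, {"grip": 1, "translation": [0, 0, 0], "twist": [0, 0, 0]}]}}

```text
clock: 23.0
eef_pos: [689.6, 42.2, 28.2]
tcp_rot: [-3.135, -0.0, 1.779]
contact_force: [-11.8, -3.6, 11.8]
opening: 0.0
```

Hard stop about where expected. One firmer press, then back off, rise and look.

>>> {"method": "jog_arm", "body": {"moves": [{"grip": 1, "translation": [0, 0.002, 0], "twist": [0, 0, 0]}, {"grip": 1, "translation": [0, 0.002, 0], "twist": [0, 0, 0]}, {"grip": 1, "translation": [0, 0, 0], "twist": [0, 0, 0]}]}}

```text
clock: 23.25
eef_pos: [690.1, 42.3, 28.0]
tcp_rot: [-3.128, -0.001, 1.779]
contact_force: [-25.3, -5.8, 22.1]
opening: -0.001
```

>>> {"method": "jog_arm", "body": {"moves": [{"grip": 1, "translation": [0, -0.006, 0], "twist": [0, 0, 0]}, {"grip": 1, "translation": [0, -0.008, 0], "twist": [0, 0, 0]}, {"grip": 1, "translation": [0, 0, -0.03], "twist": [0, 0, 0]}, {"grip": 1, "translation": [0, 0, -0.03], "twist": [0, 0, 0]}, {"grip": 1, "translation": [0, 0.01, -0.03], "twist": [0, 0, 0]}, {"grip": 1, "translation": [0, 0.02, -0.01], "twist": [0, 0, 0]}, {"grip": 1, "translation": [0, 0.014, 0], "twist": [0, 0, 0]}, {"grip": 1, "translation": [0, 0, 0], "twist": [0, 0, 0]}, {"grip": 1, "translation": [0, 0, 0], "twist": [0, 0, 0]}]}}

```text
clock: 24.0
eef_pos: [725.7, 50.0, 127.8]
tcp_rot: [-3.142, -0.0, 1.779]
contact_force: [-0.0, -0.0, -0.4]
opening: -0.0
```

```bash
python3 - <<'E'
from rig import r
import cv2,numpy as np,pickle
s=r.sense();print(s['eef_pos'],s['tcp_rot'],s['contact_force'],s['opening'])
c=r.calibration("wrist");im,d=r.grab_frame("wrist");im=im[:,:,::-1];cv2.imwrite("pics/wrist13.png",im);pickle.dump(c,open("pics/C13.pkl","wb"))
cv2.imwrite("pics/w13a.png",cv2.resize(im[130:330,245:325],None,fx=8,fy=3,interpolation=cv2.INTER_CUBIC))
E
```

```text
[725.71034383  49.97688135 127.78406493] [-3.14156941e+00 -6.51113947e-05  1.77897640e+00] [-9.00251855e-03 -2.15638608e-04 -3.71393734e-01] -4.0400216259916224e-05
```

View pics/w13a.png

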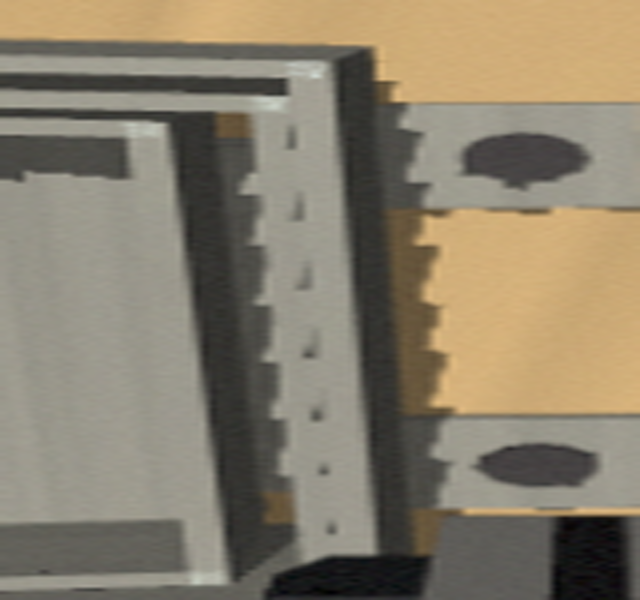

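View pics/wrist13.png

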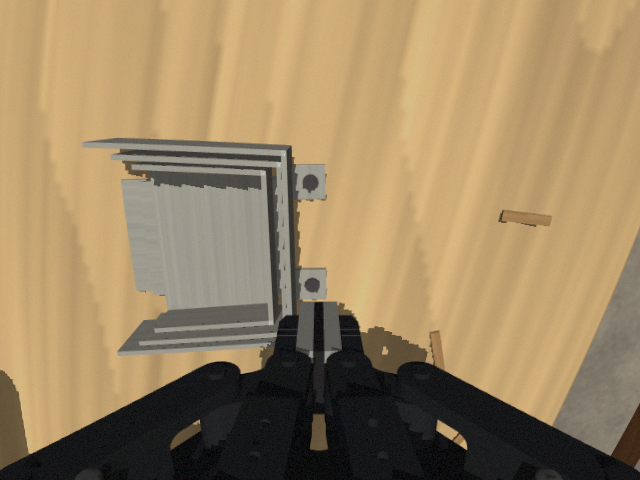

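```bash
python3 - <<'E'
from rig import r
from h import *
from scipy.spatial.transform import Rotation as Ro
s=r.sense(); c=r.calibration("wrist"); im,d=r.grab_frame("wrist")
P=cloud(c,d).reshape(-1,3); Rt=Ro.from_euler('xyz',s['tcp_rot']).as_matrix()
T=(P-s['eef_pos'])@Rt
m=(d.ravel()>0)&(abs(T[:,1])<60)&(T[:,2]<8)&(T[:,2]>-110)
T=T[m]
for z in range(-80,8,4):
    q=T[(T[:,2]>=z)&(T[:,2]<z+4)]
    if len(q)>5: print(z,len(q),"y",np.percentile(q[:,1],[1,50,99]).round(1),"x",np.percentile(q[:,0],[2,98]).round(1))
E
```

```text
-80 6361 y [-56.6  -1.4  53.4] x [ 5.4 18.2]
-76 6066 y [-53.4  -1.9  50. ] x [ 1.7 18.1]
-72 5487 y [-50.3  -5.9  46.8] x [-1.7 18. ]
-68 3804 y [-47.5   2.   44.1] x [-7.1 18. ]
-64 3048 y [-44.4  -5.2  40.9] x [-7.7 14.4]
-60 4529 y [-40.8   1.6  37.5] x [-7.7 13.1]
-56 5062 y [-38.1  -4.5  34.7] x [-7.7 13.3]
-52 2646 y [-35.4  -4.1  32.3] x [-7.7 14.2]
-48 2226 y [-31.6  -3.4  28.6] x [-7.5 14.1]
-44 748 y [-22.7  -3.4  19.5] x [ 6.8 14.2]
-40 1030 y [-13.1  -1.5   9.3] x [-9.7 12.6]
-36 391 y [-8.1 -1.7  4.9] x [-8. 12.]
-32 459 y [-15.   -1.4  11.5] x [ 7. 12.]
-28 555 y [-14.8  -1.7  11.6] x [ 6.9 12. ]
-24 512 y [-15.   -1.7  11.9] x [ 6.9 12. ]
-20 456 y [-15.   -1.1  11.8] x [ 6.8 12.1]
-16 445 y [-15.   -2.1  11.8] x [ 6.9 12. ]
-12 383 y [-14.8  -1.4  11.5] x [ 7. 12.]
-8 257 y [-13.3  -2.1  10.5] x [ 7.  12.1]
-4 52 y [-7.7 -1.6  4.5] x [10.9 11.7]
```

>>> {"method": "jog_arm", "body": {"moves": [{"grip": 1, "translation": [0, -0.025, 0], "twist": [0, 0, 0]}, {"grip": 1, "translation": [0, -0.025, 0], "twist": [0, 0, 0]}, {"grip": 1, "translation": [0, 0, 0.03], "twist": [0, 0, 0]}, {"grip": 1, "translation": [0, 0, 0.03], "twist": [0, 0, 0]}, {"grip": 1, "translation": [0, 0, 0.03], "twist": [0, 0, 0]}, {"grip": 1, "translation": [0, 0.002, 0.009], "twist": [0, 0, 0]}, {"grip": 1, "translation": [0, 0.003, 0], "twist": [0, 0, 0]}, {"grip": 1, "translation": [0, 0.003, 0], "twist": [0, 0, 0]}, {"grip": 1, "translation": [0, 0.002, 0], "twist": [0, 0, 0]}, {"grip": 1, "translation": [0, 0.001, 0], "twist": [0, 0, 0]}]}}

```text
clock: 24.93
eef_pos: [689.0, 42.0, 31.1]
tcp_rot: [3.139, 0.0, 1.779]
contact_force: [-1.3, -0.7, -0.5]
opening: 0.002
```

>>> {"method": "jog_arm", "body": {"moves": [{"grip": 1, "translation": [0, 0.001, 0], "twist": [0, 0, 0]}, {"grip": 1, "translation": [0, 0.0005, 0], "twist": [0, 0, 0]}, {"grip": 1, "translation": [0, 0, 0], "twist": [0, 0, 0]}]}}

```text
clock: 25.18
eef_pos: [689.6, 42.1, 30.4]
tcp_rot: [3.14, 0.0, 1.779]
contact_force: [-2.6, 0.2, 3.5]
opening: -0.0
```

```bash
cat > look.py <<'E'
import sys
from rig import r
import cv2,numpy as np,pickle
n=sys.argv[1]
s=r.sense();print(s['eef_pos'],s['contact_force'],s['opening'])
c=r.calibration("wrist");im,d=r.grab_frame("wrist");im=im[:,:,::-1];cv2.imwrite(f"pics/wrist{n}.png",im);pickle.dump(c,open(f"pics/C{n}.pkl","wb"))
E
python3 look.py 14; python3 -c "
import cv2
im=cv2.imread('pics/wrist14.png');cv2.imwrite('pics/w14a.png',cv2.resize(im[140:380,250:420],None,fx=4,fy=2.5,interpolation=2))"
```

```text
[689.58609042  42.12326321  30.42728615] [-2.56465953  0.21658125  3.4952209 ] -7.146101848331348e-05
```

View pics/w14a.png

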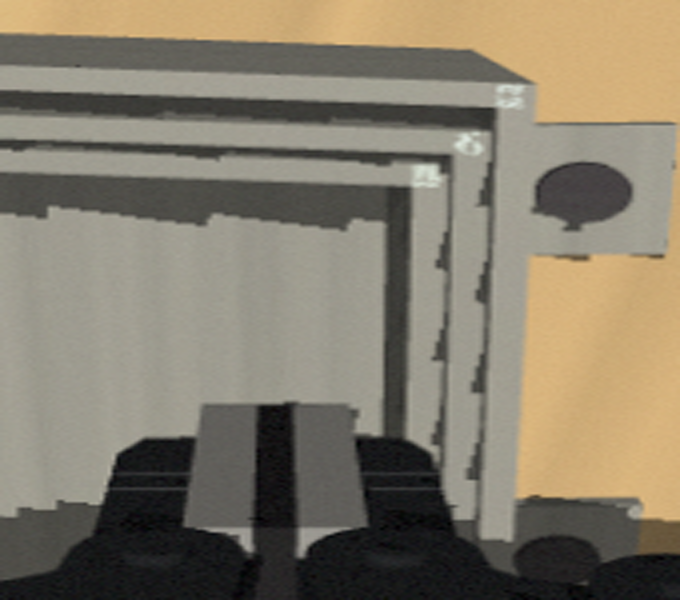

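>>> {"method": "jog_arm", "body": {"moves": [{"grip": 1, "translation": [0, -0.0005, 0], "twist": [0, 0, 0]}, {"grip": 1, "translation": [0, -0.0005, 0], "twist": [0, 0, 0]}, {"grip": 1, "translation": [0, -0.0005, 0], "twist": [0, 0, 0]}, {"grip": 1, "translation": [0, -0.0005, 0], "twist": [0, 0, 0]}, {"grip": 1, "translation": [0, -0.001, 0], "twist": [0, 0, 0]}, {"grip": 1, "translation": [0, -0.001, 0], "twist": [0, 0, 0]}, {"grip": 1, "translation": [0, -0.001, 0], "twist": [0, 0, 0]}, {"grip": 1, "translation": [0, -0.001, 0], "twist": [0, 0, 0]}, {"grip": 1, "translation": [0, -0.001, 0], "twist": [0, 0, 0]}, {"grip": 1, "translation": [0, -0.001, 0], "twist": [0, 0, 0]}]}}

```text
clock: 26.07
eef_pos: [681.1, 40.5, 29.3]
tcp_rot: [-3.142, -0.0, 1.779]
contact_force: [0.4, 0.7, 0.7]
opening: -0.003
```

```bash
python3 look.py 15; python3 -c "
import cv2
im=cv2.imread('pics/wrist15.png');cv2.imwrite('pics/w15a.png',cv2.resize(im[140:380,250:420],None,fx=4,fy=2.5,interpolation=2))"
```

```text
[681.10653541  40.45378963  29.26347241] [0.40323216 0.71048919 0.65152678] -0.0027943664799308684
```

View pics/w15a.png

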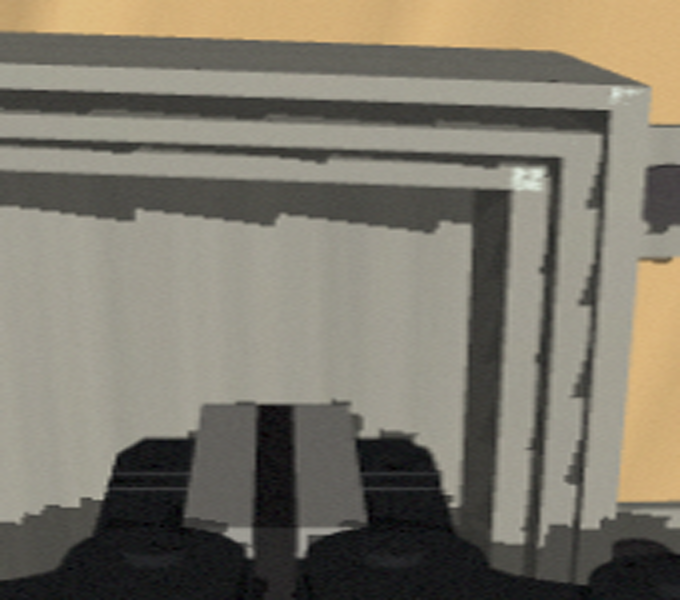

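>>> {"method": "jog_arm", "body": {"moves": [{"grip": 1, "translation": [0, -0.002, 0], "twist": [0, 0, 0]}, {"grip": 1, "translation": [0, 0, -0.02], "twist": [0, 0, 0]}, {"grip": 1, "translation": [0, 0, -0.03], "twist": [0, 0, 0]}, {"grip": 1, "translation": [0, 0, -0.03], "twist": [0, 0, 0]}, {"grip": 1, "translation": [0, 0.02, -0.02], "twist": [0, 0, 0]}, {"grip": 1, "translation": [0, 0.02, 0], "twist": [0, 0, 0]}, {"grip": 1, "translation": [0, 0.008, 0], "twist": [0, 0, 0]}, {"grip": 1, "translation": [0, 0, 0], "twist": [0, 0, 0]}, {"grip": 1, "translation": [0, 0, 0], "twist": [0, 0, 0]}]}}

```text
clock: 26.87
eef_pos: [725.0, 49.9, 127.9]
tcp_rot: [-3.139, -0.0, 1.779]
contact_force: [-0.7, -0.1, -1.1]
opening: 0.004
```

```bash
python3 look.py 16; python3 - <<'E'
from rig import r
import cv2,numpy as np
im=cv2.imread('pics/wrist16.png');a=cv2.resize(im[130:330,245:325],None,fx=5,fy=3,interpolation=2)
s,_=r.grab_frame("scene");s=s[:,:,::-1];cv2.imwrite("pics/scene16.png",s)
d=cv2.absdiff(s,cv2.imread("pics/scene0.png")).max(2)
for n,(x0,y0,x1,y1) in dict(pot=(275,185,312,240),mallet=(95,340,180,480),offcut=(460,230,525,280)).items(): print(n,(d[y0:y1,x0:x1]>50).sum())
cv2.imwrite("pics/w16a.png",np.hstack([a,cv2.resize(s[220:380,270:470],None,fx=2,fy=3.75)[:600]]))
E
```

```text
[725.00298059  49.85820509 127.86390916] [-0.69794729 -0.14033441 -1.09577299] 0.0037992343922342475
pot 326
mallet 830
offcut 0
```

View pics/w16a.png

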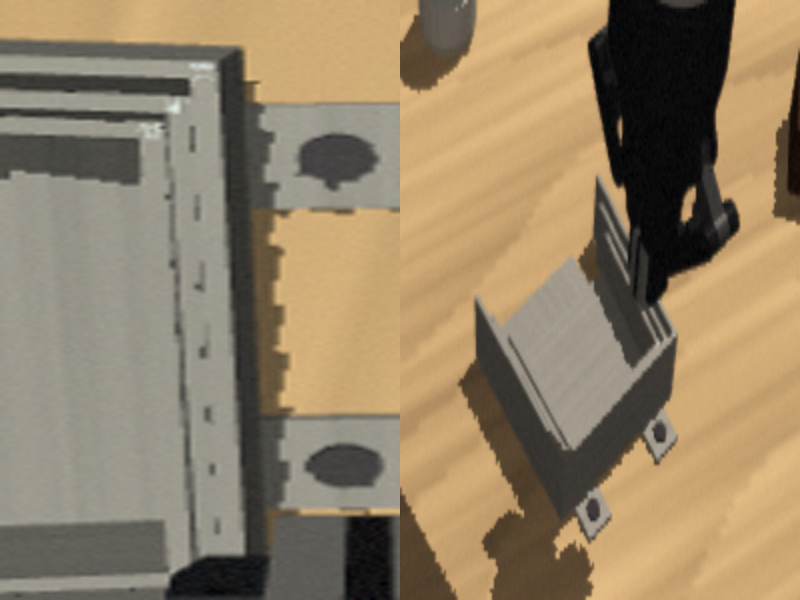

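View pics/scene16.png

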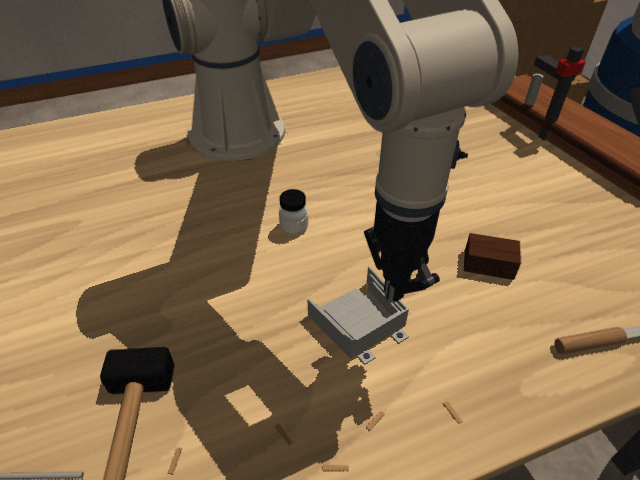

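All three back walls touch. The pot (293,212), mallet (138,370) and offcut (492,257) sit at the same pixels as at the start, and the pixel differences are arm shadow. Only 27 s are used, so I'm handing in.

```bash
python3 -c "
from rig import r
print(r.sign_off())"
```

```text
the job is handed in; nothing more can be done
None
```

The trays are nested and the job is handed in at about 27 s of the 72 s allowed. The sign-off gave no verdict, so this rests on my own checks.

I pinched the middle tray by its back wall, slid it flat into the largest, let go, and pushed it home from inside with shut fingers. I then did the same with the smallest tray. I clearly saw the middle tray home before moving the smallest one.

**Failed checks along the way:** two pushes left a gap after I backed the fingers away.
- **Middle tray:** it showed about 2.6 mm of gap after the first push. A second push, made higher on the wall, closed it.
- **Smallest tray:** it showed about 5.5 mm, over the 4 mm limit. I pushed again gently and backed off very slowly, and it stayed put.

**Last checks:**
- **Fit:** seen from above, both inner back walls touch the wall behind them with less than about 1 mm showing. All three trays line up by eye, and the smallest was within about 1 mm of the middle tray's centreline as it went in.
- **Robot:** the fingers are about 128 mm above the bench, touching nothing, and the force reading is near zero.
- **Bystanders:** the pot, mallet and offcut are at the same places in the scene camera's picture as at the start. The simple pixel comparison flagged changes around the pot and mallet, which I put down to the arm's shadow.
- **Measurement disagreement:** the top and wrist cameras differed by 2–3 mm on tray positions. I used the wrist camera's view of one tray relative to the other for the fits.

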